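Change over the thumb planes in the bench till

TASK

Move the stoneware jar and the square tin that stand in front of the till into the plywood side tray, take the small brass plane from the till and set it upright in the middle of the cork pad, then lay the large steel plane upright in the middle of the emptied till, lengthwise as the small one lay. Only then put the jar back on the middle of its round mat and the tin back on the middle of its square mat. Keep the jar and the tin upright throughout.

Things in the scene. Friction and masses are not known exactly. Their poses are not given: they have to be found in the camera images.
- jar: Closed round white stoneware jar with a cork stopper, upright: body 60 mm in diameter and 108 mm tall (straight sides up to 104 mm), stopper 44 mm in diameter on top, 120 mm overall; about 0.35 kg. Origin: centre of its underside, z up. At the start it stands on the round mat.
- tin: Closed square bright metal tin, upright: 52 x 52 mm, body 108 mm tall, a dark round cap 30 mm in diameter on top, 120 mm overall; about 0.3 kg. Origin: centre of its underside, z up, x and y square to its sides. At the start it stands on the square mat, turned a little relative to it.
- small_plane: Small brass thumb plane with rounded ends, lying on its sole behind the jar and the tin, in the till, lengthwise along the till: 58 mm long, 22 mm wide, body 24 mm tall with flat upright flanks, a blade and a screw rising to about 35 mm overall; about 0.12 kg. Origin: centre of its sole, x along its length, y across, z up. While the jar and the tin stand in front of it there is no room for a gripper.
- large_plane: Large dark steel hand plane with square ends, lying on its sole on the bench between the robot and the mats: 92 mm long, 30 mm wide, body 28 mm tall with flat upright flanks, a small wooden knob near one end rising to 44 mm and a blade near the other end rising to about 42 mm; about 0.3 kg. Origin: centre of its sole, x along its length (knob at +x), y across, z up. Either end may point either way in the till.
- till: Fixed low wooden tray for planes, open towards the robot. Origin: the middle of the place for a plane, at bench height, z up; the floor is 6 mm above the origin. x points away from the open front, y runs along the till: a plane lies lengthwise along y. The floor reaches from x = -24 to +76 mm and y = -85 to +85 mm; a strip along the back (x = 70 to 76 mm) and both ends (y = +-79 to +-85 mm) rises to 12 mm; no wall in front.
- round_mat: Fixed round light-wood mat, 72 mm in diameter, 6 mm thick, in front of the till, its rim showing around the jar's foot at the start: the jar's own place. It lies left or right. Origin: centre of its underside, z up.
- square_mat: Fixed square light-wood mat, 72 x 72 mm, 6 mm thick, beside the round mat in front of the till: the tin's own place. Origin: centre of its underside, z up, x and y square to its sides.
- side_tray: Fixed shallow open plywood tray, empty, to the left or the right: 200 mm along its x, 120 mm along its y, walls 5 mm thick and 12 mm tall, inner floor 5 mm above the origin. Origin: centre of its underside, z up. Jar and tin fit in it one behind the other along x, for instance at x = +-45 mm.
- cork_pad: Fixed cork pad, 110 x 110 mm, 6 mm thick, on the side opposite the side tray. Origin: centre of its underside, z up. A cork sanding block and a small wooden bridge lie on the bench near two opposite edges.
Things that resemble listed ones, but are neither listed nor needed, are in the scene too. What is shaped like the jar but green or red is not meant.

How it is judged (in metres and radians):
On the way, in this order (a step that is already met when the one before it is completed fails the run):
1. jar and tin both stand upright in the side tray, released (x of jar in the frame of side_tray between -0.075 and 0.075 m and y of jar in the frame of side_tray between -0.035 and 0.035 m and z of each of jar, tin in the frame of side_tray below 0.009 m and angle between each of jar, tin's own z axis and vertical below 0.1 rad and x of tin in the frame of side_tray between -0.075 and 0.075 m and y of tin in the frame of side_tray between -0.035 and 0.035 m and contact force between the fingers and jar below 0.2 N and contact force between the fingers and tin below 0.2 N and linear speed of each of jar, tin below 0.03 m/s and angular speed of each of jar, tin below 0.3 rad/s), for 0.2 s.
2. small plane lies upright in the middle of the cork pad, released, while jar and tin stand in the side tray (x of jar in the frame of side_tray between -0.075 and 0.075 m and y of jar in the frame of side_tray between -0.035 and 0.035 m and z of each of jar, tin in the frame of side_tray below 0.009 m and angle between each of jar, tin, small_plane's own z axis and vertical below 0.1 rad and x of tin in the frame of side_tray between -0.075 and 0.075 m and y of tin in the frame of side_tray between -0.035 and 0.035 m and horizontal distance between small_plane and cork_pad below 0.015 m and z of small_plane in the frame of cork_pad between 0.003 and 0.009 m and contact force between the fingers and small_plane below 0.2 N and linear speed of small_plane below 0.03 m/s and angular speed of small_plane below 0.3 rad/s), for 0.2 s.
3. large plane lies upright and lengthwise in the middle of the till, released, while jar and tin stand in the side tray and the small plane lies on the cork pad (x of jar in the frame of side_tray between -0.075 and 0.075 m and y of jar in the frame of side_tray between -0.035 and 0.035 m and z of each of jar, tin in the frame of side_tray below 0.009 m and angle between each of jar, tin, small_plane, large_plane's own z axis and vertical below 0.1 rad and x of tin in the frame of side_tray between -0.075 and 0.075 m and y of tin in the frame of side_tray between -0.035 and 0.035 m and horizontal distance between small_plane and cork_pad below 0.015 m and z of small_plane in the frame of cork_pad between 0.003 and 0.009 m and horizontal distance between large_plane and till below 0.015 m and z of large_plane in the frame of till between 0.003 and 0.009 m and angle between the x axis of large_plane and the y axis of till, either way round below 0.2 rad and contact force between the fingers and large_plane below 0.2 N and linear speed of large_plane below 0.03 m/s and angular speed of large_plane below 0.3 rad/s), for 0.2 s.
At the end, for the whole second after the job is handed in: Jar on the round mat and tin on the square mat, upright, within 12 mm of the centre; small plane on its sole within 15 mm of the cork pad's centre; large plane on its sole within 15 mm of the till's origin and 0.2 rad of its length; all released and at rest (horizontal distance between small_plane and cork_pad below 0.015 m and z of small_plane in the frame of cork_pad between 0.003 and 0.009 m and angle between each of small_plane, large_plane, jar, tin's own z axis and vertical below 0.1 rad and horizontal distance between large_plane and till below 0.015 m and z of large_plane in the frame of till between 0.003 and 0.009 m and angle between the x axis of large_plane and the y axis of till, either way round below 0.2 rad and horizontal distance between jar and round_mat below 0.012 m and z of jar in the frame of round_mat between 0.003 and 0.009 m and horizontal distance between tin and square_mat below 0.012 m and z of tin in the frame of square_mat between 0.003 and 0.009 m and linear speed of each of jar, tin, small_plane, large_plane below 0.03 m/s and angular speed of each of jar, tin, small_plane, large_plane below 0.3 rad/s and contact force between the fingers and jar below 0.2 N and contact force between the fingers and tin below 0.2 N and contact force between the fingers and small_plane below 0.2 N and contact force between the fingers and large_plane below 0.2 N); the robot touches nothing.
It fails at once if the jar is tipped over (more than 0.5 rad from upright) (angle between jar's own z axis and vertical above 0.5 rad).
It fails at once if the tin is tipped over (more than 0.5 rad from upright) (angle between tin's own z axis and vertical above 0.5 rad).
It also fails if it takes over 138 s, if anything falls off the work surface, if the arm or the gripper's body presses on something with over 40 N, if the wrist force passes 120 N, or if a joint passes its speed limit or range.

ROBOT

A 6-joint arm with a two-finger parallel gripper is mounted at the origin on the work surface. World frame = base frame: x ahead of the robot, y to its left, z up, the work surface at z = 0. Lengths are in mm, angles in rad, forces in N, time in s.
With the tool pointing down it reaches from about 275 to 750 mm from the base axis. Payload 10.2 kg.
Tool frame: the origin (TCP) lies midway between the tips of the shut fingers; the grasp point (between the pads) lies 19 mm behind it; y points along the fingers, z is the direction in which the jaws open and shut, and the axes are right-handed (so a half turn about y gives the same grasp; the last joint's range is limited). The gripper opens to 85 mm and grips with 20 to 120 N. Pads are 22 mm wide; open, the fingers measure 114 mm over their backs; the gripper's body (76 mm by 85 mm) begins 54 mm behind the grasp point. The pads swing forward as they close: fully open they stand 13 mm farther back than shut.
Start: joints at [-1.353, 0.313, 1.498, -0, 1.331, -0.223], TCP at [223.987, -474.827, 211.194] pointing down, gripper open.
Joint ranges: [-2.94, 2.94], [-0.97, 2.17], [0.19, 2.56], [-1.23, 4.37], [0.02, 3.11], [-2.88, 2.88]. Speed limits (rad/s): [2.39, 2.39, 3.01, 3.14, 3.14, 3.14].

INTERFACE

Orientations are given as a unit quaternion [w, x, y, z].
In Python, from rig import ctrl gives the robot as it stands.
- The arm moves only by the shell command python3 -m inch 'ROWS' [OPENING] [FORCE]. ROWS is JSON, one flat list of numbers, 6 for each row, row after row: the shift along the tool's x, y, z in cm, then the turn, a rotation vector about the tool's x, y, z in rad. A call has 1 to 8 rows; each row is the pose to reach, as a shift and turn from the pose commanded when the call began, along the tool's axes at that moment; what a row does not reach only later rows make up. A row lasts 1/12 s, in which the tool goes at most 41.7 mm and 7.16 degrees, less where a joint would pass 70% of its speed; a pose out of reach is approached as far as the arm can. A call with a gripper value outside its range is refused whole. OPENING is the gripper command: -1 is fully open, 1 is shut, values between are in proportion, set as the call begins (- or left out, the last holds). The fingers move at their own pace and stop on an object; FORCE is the grip in N (left out, the last holds). Time passes only in rows, so rows that repeat a pose let the fingers close. It gives the time, the measured TCP pose, the force and the opening at its end, in the units of the state.
- ctrl.sense(): the state, without advancing time (a new reading comes with each control period).
- ctrl.capture(name): name is "side" or "top"; returns the picture (384x512x3 uint8, red, green, blue); there is no depth.
- ctrl.get_calibration(name): a dict with "fx", "fy", "cx", "cy" (pixels), "world_to_cam" (4x4, takes a point from world to camera coordinates). Camera axes: x right, y down, z forward; pixel columns grow to the right and rows downward; lengths in mm; the calibration is good to about 2 mm. A picture is of the moment at which its call begins. get_calibration takes no time and is no camera call.
- ctrl.finish_job(): hands the job in, once; it reports no verdict.
Trained networks look in the newest picture that a camera, given by its name, has taken for a name from the list of things; names that differ only in an ending like _2 or _b are one class to them, and where a whole thing is asked for, a point or a joint stands for the part that bears it (a point fixed in the world has none). Each returns a list of dicts, best first, with "score" (0 to 1); they miss things now and then, are a little off and sometimes report something else, mostly with a low value. They report only what shows in the picture. A call takes as long as a camera call. They do not tell look-alikes from the thing itself.
- ctrl.search_frame(thing, camera): "uv" ([column, row] in pixels, amid what is visible of it).
The state is a dict: "time_s": time; "joints": joint angles; "dq": joint speeds; "tau": joint torques, N m; "eef_pos": TCP position; "ee_rot": TCP orientation; "force": force on the tool from outside, world axes, zero at the start; "wrist_torque": the same for the moment, N m; "grip_width": opening from 0.0 (shut) to 1.0 (fully open).
Only numpy, scipy, OpenCV 4.12 (cv2) and the standard library are available. Lean on these libraries where they do the work, as an engineer would, in place of code of your own. Each camera call takes 0.05 s, during which the arm holds its last target.

## Working session

There is one attempt and no reset: what is moved stays moved. The work goes in short steps, Python scripts to look and compute and a shell command to move; the robot and the scene stay as the last step left them, time stands still between calls to the robot, and variables do not carry over. Pictures are saved under pics/ and viewed, and the job is handed in when it is done.

```bash
ls; mkdir -p pics; python3 - <<'E'
from rig import ctrl
import cv2
print(ctrl.sense())
for n in("side","top"):
    im=ctrl.capture(n); cv2.imwrite(f"pics/{n}0.png",im[:,:,::-1]); c=ctrl.get_calibration(n); print(n,c)
    for t in "jar tin small_plane large_plane till round_mat square_mat side_tray cork_pad".split():
        print(t,[(round(d['score'],2),[round(x) for x in d['uv']]) for d in ctrl.search_frame(t,n)])
E
```

```text
pics
{'time_s': 0.0, 'joints': array([-1.35344067e+00,  3.13432129e-01,  1.49842926e+00, -1.32018904e-05,
        1.33096608e+00, -2.23415861e-01]), 'dq': array([-0.00058976, -0.00128278, -0.00071229,  0.00022252,  0.00101891,
       -0.0004878 ]), 'tau': array([-1.01173031e-03, -4.12268972e+01, -2.59748286e+01, -2.40959962e-04,
        4.14621973e-03, -1.95565633e-05]), 'eef_pos': array([ 223.90286652, -474.5608101 ,  210.64717178]), 'ee_rot': array([ 0.15457568, -0.1545821 ,  0.69044033, -0.68956717]), 'force': array([-0.3156174 ,  0.20640516,  0.66813478]), 'wrist_torque': array([-0.03027549,  0.01354499, -0.03505105]), 'grip_width': 1.0003067623572264}
side {'fx': 419.29039134414006, 'fy': 419.29039134414006, 'cx': 250.9738517575821, 'cy': 197.3184209939376, 'world_to_cam': array([[-9.49125193e-01, -3.14845250e-01, -5.81690345e-03,
         4.90204916e+02],
       [-2.22561672e-01,  6.83768384e-01, -6.94929564e-01,
         1.69160034e+02],
       [ 2.22772687e-01, -6.58280537e-01, -7.19054285e-01,
         9.67735983e+02],
       [ 0.00000000e+00,  0.00000000e+00,  0.00000000e+0
[... 484 characters left out ...]
([[-2.53280381e-02, -9.99222896e-01,  3.02009155e-02,
        -7.06336780e+00],
       [-9.95375876e-01,  2.24073689e-02, -9.34065088e-02,
         5.05569651e+02],
       [ 9.26571992e-02, -3.24270663e-02, -9.95169899e-01,
         7.77629090e+02],
       [ 0.00000000e+00,  0.00000000e+00,  0.00000000e+00,
         1.00000000e+00]])}
jar [(0.97, [329, 99]), (0.83, [232, 267]), (0.76, [270, 158]), (0.76, [336, 158]), (0.26, [231, 184])]
tin [(0.94, [217, 172])]
small_plane [(0.75, [228, 144])]
large_plane [(0.88, [264, 223]), (0.33, [230, 144])]
till [(0.98, [235, 128])]
round_mat [(0.67, [261, 176])]
square_mat [(0.61, [233, 186])]
side_tray [(0.63, [95, 182])]
cork_pad [(0.86, [393, 178])]
```

View pics/side0.png

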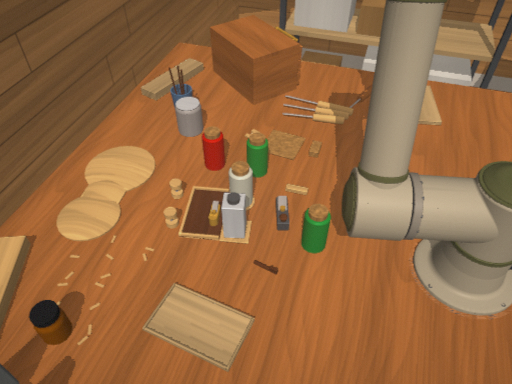

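View pics/top0.png

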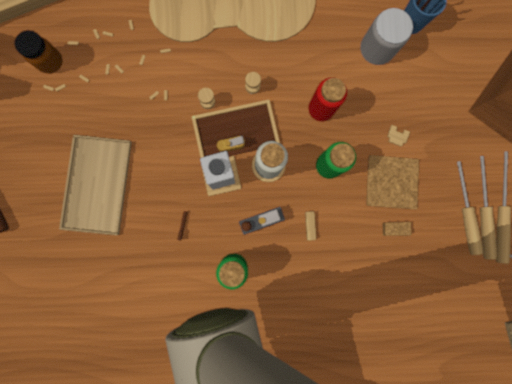

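```bash
python3 - <<'E'
import cv2
t=cv2.imread("pics/top0.png")
cv2.imwrite("pics/top0c.png",cv2.resize(t[80:290,170:370],None,fx=2.8,fy=2.8,interpolation=cv2.INTER_CUBIC))
s=cv2.imread("pics/side0.png")
cv2.imwrite("pics/side0c.png",cv2.resize(s[100:290,150:350],None,fx=3,fy=3,interpolation=cv2.INTER_CUBIC))
E
```

```text
(no output)
```

View pics/top0c.png

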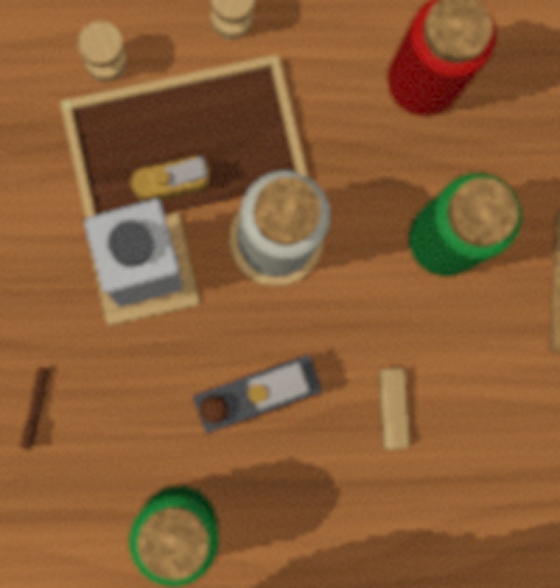

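View pics/side0c.png

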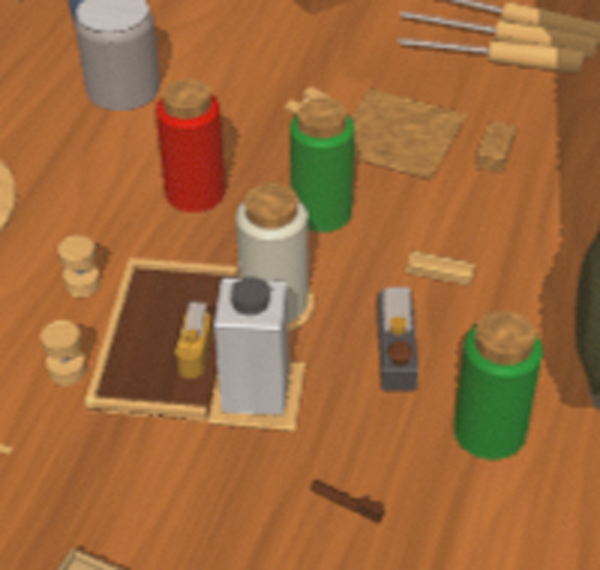

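The target jar is the white one at top (270,158). Its look-alikes are green at (337,158), green at (232,270) and red at (328,99). The tin is at (217,170), the small plane at (230,144), the large plane at (262,220), the side tray on the left at (95,185), and the cork pad on the right at (393,181). Next I measure them by back-projection and check with overlays.

```bash
cat > h.py <<'E'
import numpy as np,cv2
from rig import ctrl
from scipy.spatial.transform import Rotation as R
C={n:ctrl.get_calibration(n) for n in("side","top")}
def proj(n,P):
    c=C[n];P=np.atleast_2d(P).astype(float);q=P@c["world_to_cam"][:3,:3].T+c["world_to_cam"][:3,3]
    return np.c_[c["fx"]*q[:,0]/q[:,2]+c["cx"],c["fy"]*q[:,1]/q[:,2]+c["cy"]]
def back(n,uv,z):
    c=C[n];Rm=c["world_to_cam"][:3,:3];t=c["world_to_cam"][:3,3];uv=np.atleast_2d(uv)
    d=np.c_[(uv[:,0]-c["cx"])/c["fx"],(uv[:,1]-c["cy"])/c["fy"],np.ones(len(uv))]@Rm
    o=-Rm.T@t; return o+d*((z-o[2])/d[:,2])[:,None]
def rect(x,y,a,lx,ly,z,ox=0,oy=0):
    p=np.array([[-1,-1],[1,-1],[1,1],[-1,1]])*[lx/2,ly/2]+[ox,oy]
    r=np.array([[np.cos(a),-np.sin(a)],[np.sin(a),np.cos(a)]])
    return np.c_[p@r.T+[x,y],np.full(4,z)]
def circ(x,y,r,z):
    t=np.linspace(0,2*np.pi,40);return np.c_[x+r*np.cos(t),y+r*np.sin(t),np.full(40,z)]
def draw(n,im,polys,f,box,name):
    x0,x1,y0,y1=box
    o=cv2.resize(im[y0:y1,x0:x1],None,fx=f,fy=f,interpolation=cv2.INTER_CUBIC)
    for P,col in polys:
        p=(proj(n,P)-[x0,y0]+.5)*f-.5
        cv2.polylines(o,[np.round(p*8).astype(np.int32)],True,col,1,cv2.LINE_AA,3)
    cv2.imwrite(name,o)
E
python3 - <<'E'
from h import *
f=lambda a,b:[170+(a+.5)/2.8-.5,80+(b+.5)/2.8-.5]
pr=np.round
print("jar",pr(back("top",f(288,210),120)))
print("tincap",pr(back("top",f(131,244),120)))
t=back("top",[f(85,221),f(160,201),f(181,265),f(106,289)],108);print("tin",pr(t),t.mean(0))
t=back("top",[f(62,103),f(280,57),f(308,166)],12);print("till",pr(t))
print("small",pr(back("top",[f(132,184),f(209,168)],24)))
t=back("top",[f(195,397),f(308,358),f(320,393),f(207,432)],28);print("large",pr(t),t.mean(0))
t=back("top",[[370,155],[419,157],[418,208],[368,206]],6);print("cork",pr(t),t.mean(0))
t=back("top",[[73,136],[131,139],[118,234],[62,229]],12);print("tray",pr(t),t.mean(0))
print("sq",pr(back("top",[f(198,303),f(107,322),f(182,215)],6)))
print("rm",pr(back("top",[f(276,283),f(230,240),f(323,240)],6)))
E
```

```text
jar [[562. -48. 120.]]
tincap [[542.  55. 120.]]
tin [[560.  86. 108.]
 [572.  36. 108.]
 [529.  23. 108.]
 [514.  73. 108.]] [543.83872748  54.77493611 108.        ]
till [[669. 114.  12.]
 [702. -54.  12.]
 [616. -73.  12.]]
small [[602.  60.  24.]
 [613.   3.  24.]]
large [[442.  17.  28.]
 [469. -67.  28.]
 [443. -75.  28.]
 [417.   9.  28.]] [442.86722965 -29.10122557  28.        ]
cork [[ 579. -268.    6.]
 [ 572. -375.    6.]
 [ 462. -366.    6.]
 [ 469. -258.    6.]] [ 520.5450073  -316.59934734    6.        ]
tray [[631. 363.  12.]
 [622. 242.  12.]
 [423. 268.  12.]
 [436. 382.  12.]] [528.07064972 313.42064287  12.        ]
sq [[514.  13.   6.]
 [501.  82.   6.]
 [581.  24.   6.]]
rm [[528. -46.   6.]
 [561. -12.   6.]
 [560. -83.   6.]]
```

```bash
cat > m.py <<'E'
from h import *
g=(0,255,0);b=(255,0,0);y=(0,255,255);m=(255,0,255);c=(255,255,0);r=(0,0,255);w=(255,255,255)
S=dict(till=(611,15.3,.194),jar=(562,-48),tin=(543.5,55,.26),sq=(541,47.5,.194),rm=(561,-48),small=(608,31,.194),large=(442.9,-29,.30),cork=(520.5,-316.6,.08),tray=(528,313.5,-.1))
def polys(S):
    L=[]
    x,yy,a=S["till"];L+=[(rect(x,yy,a,100,170,12,26,0),g),(rect(x,yy,a,94,158,12,23,0),g)]
    L+=[(circ(*S["jar"],30,104),b),(circ(*S["jar"],22,120),b),(circ(*S["jar"],30,6),b)]
    x,yy,a=S["tin"];L+=[(rect(x,yy,a,52,52,114),m),(rect(x,yy,a,52,52,6),m),(circ(x,yy,15,126),m)]
    x,yy,a=S["sq"];L+=[(rect(x,yy,a,72,72,6),y)]
    L+=[(circ(*S["rm"],36,6),y)]
    x,yy,a=S["small"];L+=[(rect(x,yy,a,22,58,30),r),(rect(x,yy,a,22,58,6),w)]
    x,yy,a=S["large"];L+=[(rect(x,yy,a,30,92,28),c),(rect(x,yy,a,30,92,0),w)]
    x,yy,a=S["cork"];L+=[(rect(x,yy,a,110,110,6),g)]
    x,yy,a=S["tray"];L+=[(rect(x,yy,a,200,120,12),c),(rect(x,yy,a,190,110,5),c)]
    return L
def show(S,tag,src="0"):
    L=polys(S)
    t=cv2.imread(f"pics/top{src}.png");s=cv2.imread(f"pics/side{src}.png")
    draw("top",t,L,4,(180,320,90,240),f"pics/t{tag}.png")
    draw("side",s,L,4,(170,330,140,275),f"pics/s{tag}.png")
    draw("top",t,L,3,(50,150,120,250),f"pics/tt{tag}.png")
    draw("top",t,L,4,(340,440,130,250),f"pics/tc{tag}.png")
E
python3 -c "
from m import *
S['jar']=(562,-48)
show(S,'a')"
```

```text
(no output)
```

View pics/ta.png

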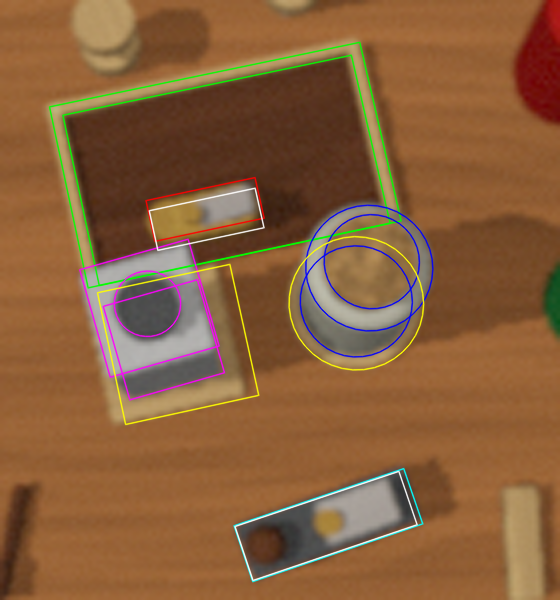

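View pics/sa.png

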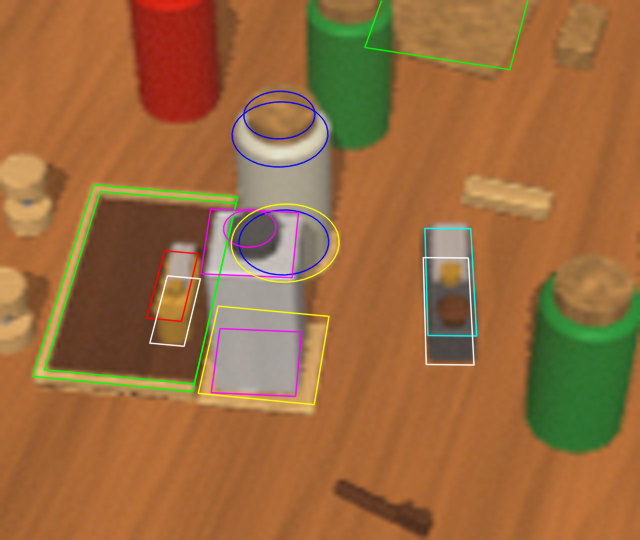

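View pics/tta.png

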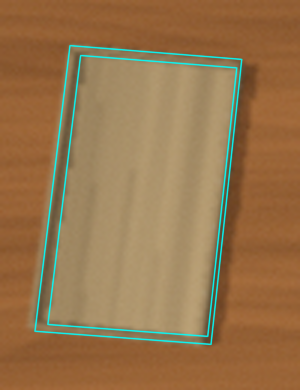

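View pics/tca.png

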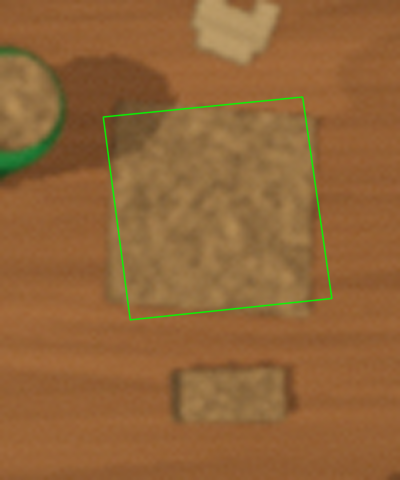

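```bash
cat >> h.py <<'E'
def T():
    s=ctrl.sense();q=s["ee_rot"];return s,R.from_quat([q[1],q[2],q[3],q[0]])
def go(x,y,z,ang=None):
    "needed shift cm in tool axes, and turn to have jaw axis (tool z) at world angle ang mod pi with tool y down"
    s,r=T();p=s["eef_pos"];A=r.as_matrix()
    print("t",round(s["time_s"],2),"pos",p.round(1),"grip",round(s["grip_width"],3),"F",s["force"].round(1))
    print("jaw angle",np.arctan2(A[1,2],A[0,2]).round(4),"toolx",A[:,0].round(3),"y",A[:,1].round(3),"z",A[:,2].round(3),"q",s["joints"].round(2))
    print("shift cm",(A.T@(np.array([x,y,z])-p)/10).round(2))
    if ang is not None:
        for k in (0,np.pi,-np.pi):
            a=ang+k;Z=np.array([np.cos(a),np.sin(a),0]);Y=np.array([0,0,-1.]);X=np.cross(Y,Z)
            rv=R.from_matrix(A.T@np.c_[X,Y,Z]).as_rotvec()
            if abs(rv[1])<2: print("turn",rv.round(3),"(q6 would be about", (s["joints"][5]+rv[1]).round(2),"-/+ dq1)")
E
python3 - <<'E'
from m import *
S.update(jar=(560,-47),cork=(520.5,-316.6,-.065),sq=(541.5,54,.21),small=(606.5,29,.194))
show(S,'b')
# jaw along till y: angle .194+pi/2
go(560,-47,200,.194+np.pi/2)
print(back("top",[[337,172],[232,272],[402,132],[311,226]],[0][0]))
E
```

```text
t 1.0 pos [ 224.  -474.8  211.2] grip 1.005 F [0.3 0.5 0.5]
jaw angle -1.13 toolx [-0.904 -0.427  0.   ] y [-0. -0. -1.] z [ 0.427 -0.904 -0.   ] q [-1.35  0.31  1.5  -0.    1.33 -0.22]
shift cm [-48.64   1.12 -24.36]
turn [0.    0.247 0.   ] (q6 would be about 0.02 -/+ dq1)
turn [0.    0.247 0.   ] (q6 would be about 0.02 -/+ dq1)
[[ 544.20978878 -196.02936569    0.        ]
 [ 337.86200769   34.69168849    0.        ]
 [ 629.69696783 -343.62049865    0.        ]
 [ 429.46846119 -135.07791195    0.        ]]
```

View pics/tb.png

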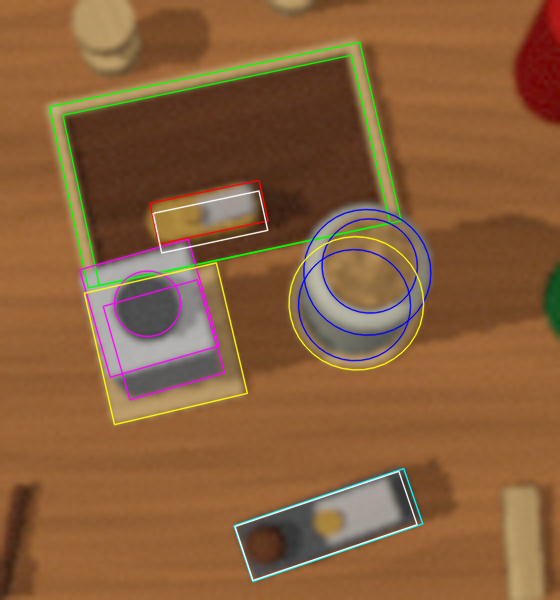

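View pics/sb.png

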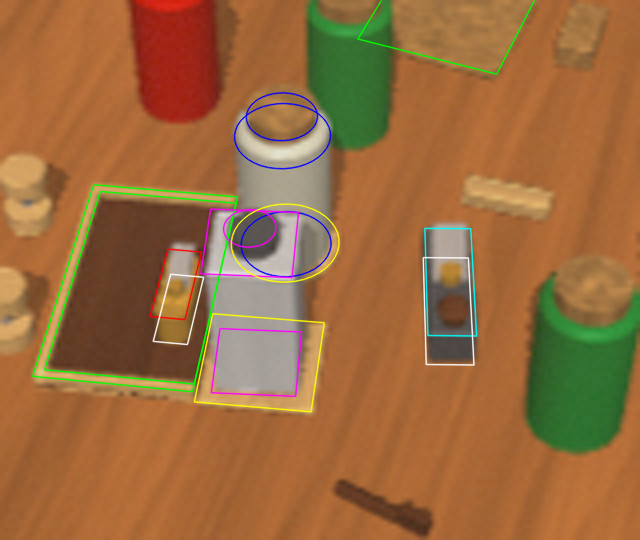

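View pics/tcb.png

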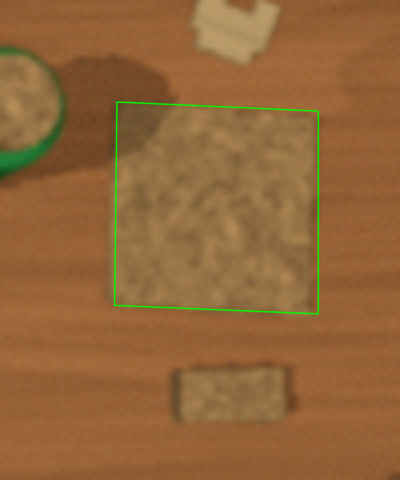

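Overlays agree with both pictures to within about 2–3 mm. I choose the white jar at (270,158) and the tin at (217,170). I take the tin first because it is on the tray's side.

```bash
python3 - <<'E'
from h import *
go(543.5,55,210,.26-np.pi/2)
E
```

```text
t 1.0 pos [ 224.  -474.8  211.2] grip 1.005 F [0.3 0.5 0.5]
jaw angle -1.13 toolx [-0.904 -0.427  0.   ] y [-0. -0. -1.] z [ 0.427 -0.904 -0.   ] q [-1.35  0.31  1.5  -0.    1.33 -0.22]
shift cm [-51.5    0.12 -34.29]
turn [0.    0.181 0.   ] (q6 would be about -0.04 -/+ dq1)
```

```bash
python3 -m inch '[-26,0,-17,0,0.18,0,-26,0,-17,0,0.18,0,-26,0,-17,0,0.18,0,-26,0,-17,0,0.18,0,-26,0,-17,0,0.18,0,-26,0,-17,0,0.18,0,-26,0,-17,0,0.18,0,-26,0,-17,0,0.18,0]' -1 40
python3 -c "
from h import *
go(543.5,55,210,.26-np.pi/2)"
```

```text
time_s: 1.67
eef_pos: [388.0, -206.7, 211.5]
ee_rot: [0.093, -0.093, 0.701, -0.701]
force: [0.1, -1.1, 0.0]
grip_width: 1.0
t 1.67 pos [ 388.  -206.7  211.5] grip 1.0 F [ 0.1 -1.1  0. ]
jaw angle -1.3074 toolx [-0.966 -0.26  -0.001] y [ 0.001  0.    -1.   ] z [ 0.26  -0.966 -0.   ] q [-0.76  0.12  1.74  0.    1.28  0.55]
shift cm [-21.83   0.17 -21.22]
turn [ 0.     0.003 -0.001] (q6 would be about 0.55 -/+ dq1)
```

```bash
python3 -m inch '[-21.8,0.2,-21.2,0,0,0,-21.8,0.2,-21.2,0,0,0,-21.8,0.2,-21.2,0,0,0,-21.8,0.2,-21.2,0,0,0,-21.8,0.2,-21.2,0,0,0,-21.8,0.2,-21.2,0,0,0,-21.8,0.2,-21.2,0,0,0,-21.8,0.2,-21.2,0,0,0]'
python3 -m inch '[0,0,0,0,0,0,0,0,0,0,0,0]'
python3 -c "
from h import *
go(543.5,55,64,.26-np.pi/2)
for n in ('top','side'):
    cv2.imwrite(f'pics/{n}1.png',ctrl.capture(n)[:,:,::-1])
a=cv2.imread('pics/top1.png')[80:290,130:370];b=cv2.imread('pics/side1.png')[80:290,150:350]
cv2.imwrite('pics/c1.png',cv2.resize(np.hstack([a,b]),None,fx=1.8,fy=1.8))"
```

```text
time_s: 2.33
eef_pos: [544.0, 55.3, 208.9]
ee_rot: [0.093, -0.093, 0.701, -0.701]
force: [0.5, 0.0, 0.3]
grip_width: 0.999
time_s: 2.5
eef_pos: [542.4, 50.9, 208.9]
ee_rot: [-0.092, 0.093, -0.701, 0.701]
force: [-0.4, -0.8, -0.6]
grip_width: 0.998
t 2.5 pos [542.4  50.9 208.9] grip 0.998 F [-0.4 -0.8 -0.6]
jaw angle -1.3088 toolx [-0.966 -0.259  0.001] y [-0.001 -0.    -1.   ] z [ 0.259 -0.966  0.   ] q [-0.12  0.36  1.44 -0.    1.34  1.19]
shift cm [-0.22 14.49 -0.37]
turn [-0.     0.002  0.001] (q6 would be about 1.19 -/+ dq1)
```

View pics/c1.png

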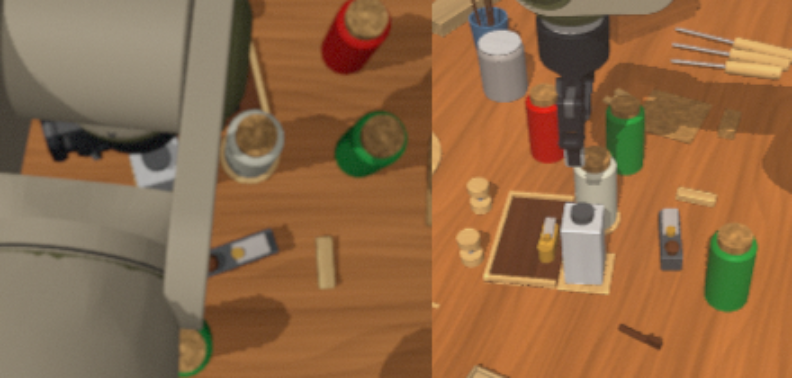

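```bash
python3 -m inch '[-0.2,4,-0.4,0,0,0,-0.2,7,-0.4,0,0,0,-0.2,10,-0.4,0,0,0,-0.2,12,-0.4,0,0,0,-0.2,13.5,-0.4,0,0,0,-0.2,14.5,-0.4,0,0,0,-0.2,14.5,-0.4,0,0,0,-0.2,14.5,-0.4,0,0,0]'
python3 -c "
from h import *
go(543.5,55,64,.26-np.pi/2)
cv2.imwrite('pics/side2.png',ctrl.capture('side')[80:290,150:350,::-1].repeat(3,0).repeat(3,1))"
```

```text
time_s: 3.27
eef_pos: [543.6, 54.5, 64.8]
ee_rot: [-0.092, 0.091, -0.701, 0.701]
force: [0.2, -1.0, 0.1]
grip_width: 1.003
t 3.27 pos [543.6  54.5  64.8] grip 1.003 F [ 0.2 -1.   0.1]
jaw angle -1.3111 toolx [-0.966 -0.257 -0.   ] y [ 0. -0. -1.] z [ 0.257 -0.966  0.   ] q [-0.11  0.52  1.61 -0.    1.01  1.2 ]
shift cm [-0.    0.08 -0.05]
turn [-0. -0. -0.] (q6 would be about 1.2 -/+ dq1)
```

View pics/side2.png

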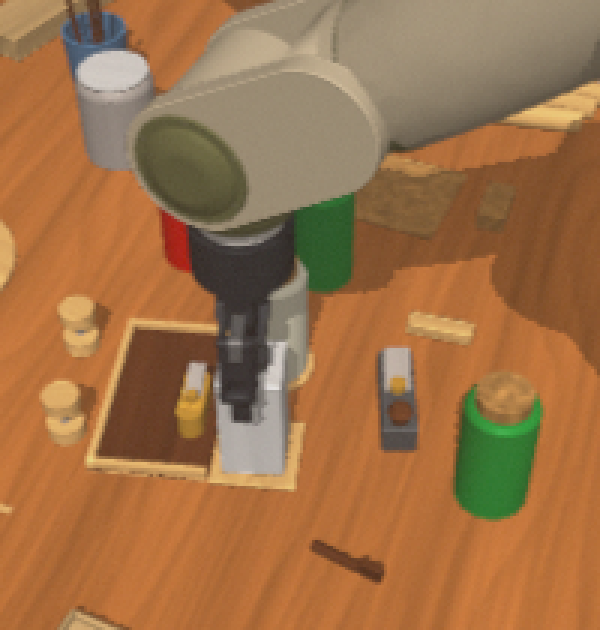

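```bash
python3 -m inch '[0,0,0,0,0,0,0,0,0,0,0,0,0,0,0,0,0,0,0,0,0,0,0,0,0,0,0,0,0,0,0,0,0,0,0,0,0,0,0,0,0,0,0,0,0,0,0,0]' 1 40
python3 -m inch '[0,-0.5,0,0,0,0,0,-1.5,0,0,0,0,0,-3,0,0,0,0,0,-4,0,0,0,0,0,-4,0,0,0,0,0,-4,0,0,0,0]'
python3 -c "
from h import *
go(543.5,55,64,.26-np.pi/2)
cv2.imwrite('pics/side3.png',ctrl.capture('side')[80:290,150:350,::-1].repeat(3,0).repeat(3,1))"
```

```text
time_s: 3.98
eef_pos: [544.0, 55.1, 65.1]
ee_rot: [-0.093, 0.091, -0.701, 0.701]
force: [-0.9, -1.3, 6.4]
grip_width: 0.602
time_s: 4.48
eef_pos: [543.6, 55.3, 104.5]
ee_rot: [-0.092, 0.092, -0.701, 0.701]
force: [0.4, 0.1, -3.3]
grip_width: 0.601
t 4.48 pos [543.6  55.3 104.5] grip 0.601 F [ 0.4  0.1 -3.3]
jaw angle -1.31 toolx [-0.966 -0.258 -0.001] y [ 0.001 -0.    -1.   ] z [ 0.258 -0.966  0.   ] q [-0.11  0.46  1.57  0.    1.1   1.2 ]
shift cm [0.02 4.05 0.03]
turn [-0.     0.001 -0.001] (q6 would be about 1.2 -/+ dq1)
```

View pics/side3.png

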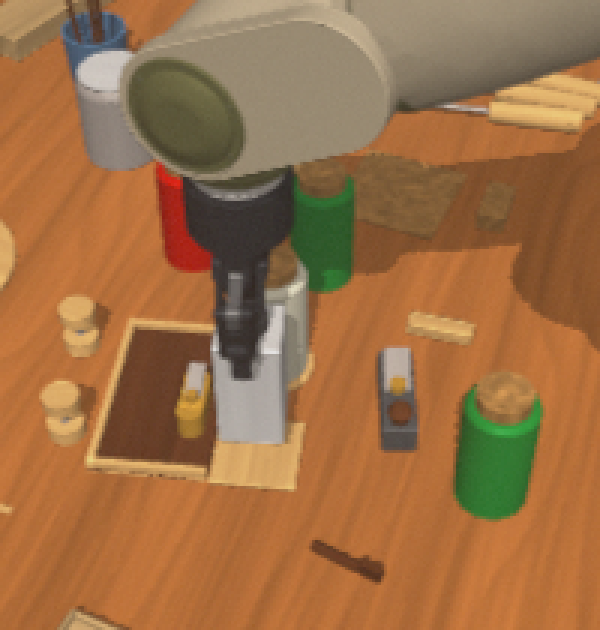

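```bash
python3 -c "
from h import *
go(572,309,105,-.1-np.pi/2)"
```

```text
t 4.53 pos [543.2  55.4 103.9] grip 0.6 F [ 0.1 -0.3 -3.6]
jaw angle -1.31 toolx [-0.966 -0.258  0.001] y [-0.001  0.    -1.   ] z [ 0.258 -0.966 -0.   ] q [-0.11  0.46  1.58  0.    1.1   1.2 ]
shift cm [ -9.33  -0.11 -23.76]
turn [0.    0.361 0.001] (q6 would be about 1.56 -/+ dq1)
```

```bash
python3 -m inch '[-0.6,0,-1.5,0,0.02,0,-2,0,-5,0,0.08,0,-3.5,0,-9,0,0.15,0,-5,0,-13,0,0.21,0,-6.5,0,-17,0,0.27,0,-8,0,-20.5,0,0.32,0,-9,0,-23,0,0.36,0,-9.3,0,-23.8,0,0.36,0]'
python3 -m inch '[0,0,0,0,0,0,0,0,0,0,0,0,0,0,0,0,0,0]'
python3 -c "
from h import *
go(572,309,64,-.1-np.pi/2)"
```

```text
time_s: 5.2
eef_pos: [570.9, 313.2, 102.7]
ee_rot: [-0.035, 0.034, 0.706, -0.706]
force: [-0.2, -0.3, -2.8]
grip_width: 0.598
time_s: 5.45
eef_pos: [571.9, 307.8, 103.7]
ee_rot: [0.036, -0.035, -0.706, 0.706]
force: [0.2, 0.8, -2.9]
grip_width: 0.603
t 5.45 pos [571.9 307.8 103.7] grip 0.603 F [ 0.2  0.8 -2.9]
jaw angle -1.6709 toolx [-0.995  0.1    0.001] y [-0.001 -0.001 -1.   ] z [-0.1   -0.995  0.001] q [ 0.31  0.68  1.22 -0.    1.25  1.98]
shift cm [ 0.    3.97 -0.13]
turn [-0.001 -0.     0.001] (q6 would be about 1.98 -/+ dq1)
```

```bash
python3 -m inch '[0,1,-0.1,0,0,0,0,2,-0.1,0,0,0,0,3,-0.1,0,0,0,0,3.5,-0.1,0,0,0,0,3.8,-0.1,0,0,0,0,3.95,-0.1,0,0,0,0,3.95,-0.1,0,0,0,0,3.95,-0.1,0,0,0]'
python3 -c "
from h import *
go(572,309,64,-.1-np.pi/2)
cv2.imwrite('pics/side4.png',ctrl.capture('side')[130:,100:350,::-1].repeat(2,0).repeat(2,1))"
```

```text
time_s: 6.12
eef_pos: [572.3, 310.3, 65.0]
ee_rot: [-0.035, 0.035, 0.706, -0.706]
force: [-0.3, 0.5, -3.2]
grip_width: 0.6
t 6.12 pos [572.3 310.3  65. ] grip 0.6 F [-0.3  0.5 -3.2]
jaw angle -1.67 toolx [-0.995  0.099 -0.001] y [ 0.001  0.    -1.   ] z [-0.099 -0.995 -0.   ] q [0.32 0.72 1.25 0.   1.17 1.99]
shift cm [0.01 0.1  0.13]
turn [ 0.     0.001 -0.001] (q6 would be about 1.99 -/+ dq1)
```

View pics/side4.png

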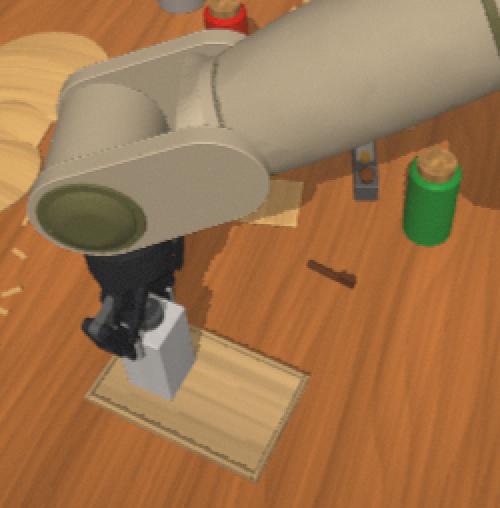

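```bash
python3 -m inch '[0,0.1,0.05,0,0,0,0,0.15,0.05,0,0,0,0,0.15,0.05,0,0,0]'
python3 -m inch '[0,0,0,0,0,0,0,0,0,0,0,0,0,0,0,0,0,0,0,0,0,0,0,0,0,0,0,0,0,0,0,0,0,0,0,0,0,0,0,0,0,0,0,0,0,0,0,0]' -1
python3 -m inch '[0,-2,0,0,0,0,0,-5,0,0,0,0,0,-9,0,0,0,0,0,-12,0,0,0,0,0,-14,0,0,0,0,0,-14.5,0,0,0,0,0,-14.5,0,0,0,0]'
python3 -c "
from h import *
go(560,-47,205,.194-np.pi/2)"
```

```text
time_s: 6.42
eef_pos: [572.3, 309.9, 64.1]
ee_rot: [-0.035, 0.035, 0.706, -0.706]
force: [-0.8, -0.8, 4.1]
grip_width: 0.604
time_s: 7.08
eef_pos: [572.0, 309.7, 63.2]
ee_rot: [0.035, -0.035, -0.706, 0.706]
force: [0.2, -0.7, -0.0]
grip_width: 1.002
time_s: 7.67
eef_pos: [572.4, 309.9, 209.3]
ee_rot: [-0.034, 0.036, 0.707, -0.706]
force: [-0.1, -0.3, 1.2]
grip_width: 1.001
t 7.67 pos [572.4 309.9 209.3] grip 1.001 F [-0.1 -0.3  1.2]
jaw angle -1.67 toolx [-0.995  0.099 -0.002] y [ 0.002  0.001 -1.   ] z [-0.099 -0.995 -0.001] q [0.32 0.6  1.07 0.   1.47 1.99]
shift cm [-2.3   0.4  35.63]
turn [ 0.001 -0.293 -0.002] (q6 would be about 1.69 -/+ dq1)
```

```bash
python3 -m inch '[-0.3,0.4,4,0,-0.04,0,-0.6,0.4,8,0,-0.08,0,-0.9,0.4,12,0,-0.12,0,-1.1,0.4,16,0,-0.16,0,-1.4,0.4,20,0,-0.2,0,-1.6,0.4,24,0,-0.24,0,-1.9,0.4,28,0,-0.28,0,-2.1,0.4,32,0,-0.29,0]'
python3 -m inch '[-1,0,3.5,0,0,0,-1,0,3.5,0,0,0,-1,0,3.5,0,0,0,-1,0,3.5,0,0,0]'
python3 -c "
from h import *
go(560,-47,64,.194-np.pi/2)
cv2.imwrite('pics/side5.png',ctrl.capture('side')[100:,100:350,::-1].repeat(2,0).repeat(2,1))"
```

```text
time_s: 8.33
eef_pos: [560.1, -12.5, 202.1]
ee_rot: [0.067, -0.069, 0.704, -0.703]
force: [0.3, 1.0, -0.1]
grip_width: 1.0
time_s: 8.67
eef_pos: [577.0, -42.7, 202.6]
ee_rot: [0.066, -0.068, 0.704, -0.703]
force: [-0.5, 0.2, -0.7]
grip_width: 1.001
t 8.67 pos [577.  -42.7 202.6] grip 1.001 F [-0.5  0.2 -0.7]
jaw angle -1.38 toolx [-0.982 -0.19   0.002] y [-0.003  0.001 -1.   ] z [ 0.19  -0.982 -0.002] q [-0.28  0.44  1.34  0.    1.37  1.1 ]
shift cm [ 1.72 13.86  0.12]
turn [ 0.002 -0.003  0.002] (q6 would be about 1.1 -/+ dq1)
```

View pics/side5.png

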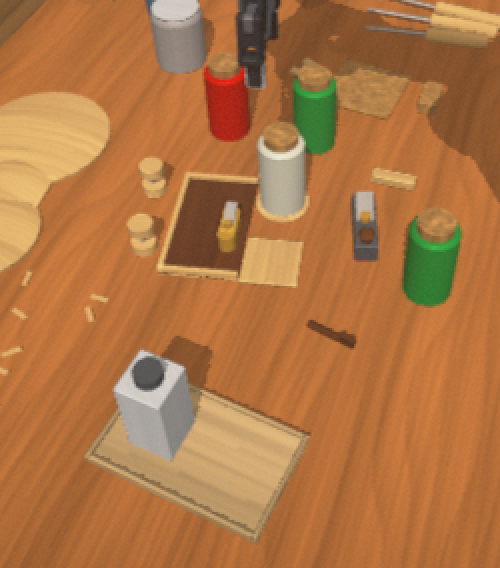

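```bash
python3 - <<'E'
from m import *
cv2.imwrite('pics/side5f.png',ctrl.capture('side')[:,:,::-1])
S.update(jar=(560,-47),cork=(520.5,-316.6,-.065),sq=(541.5,54,.21),small=(606.5,29,.194),tin=(572,310,-.1))
s=cv2.imread("pics/side5f.png")
draw("side",s,polys(S),5,(175,325,150,260),"pics/s5o.png")
E
```

```text
(no output)
```

View pics/s5o.png

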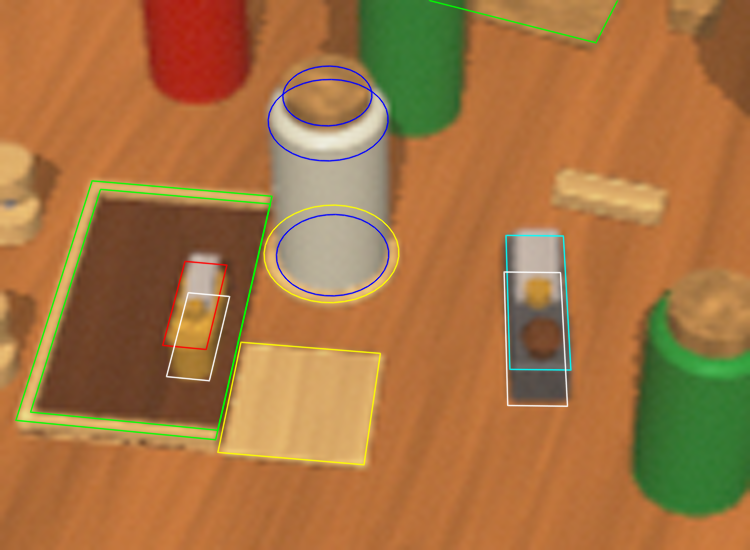

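```bash
python3 -m inch '[1.7,0,0.1,0,0,0,1.7,0,0.1,0,0,0,1.7,0,0.1,0,0,0]'
python3 -c "
from h import *
go(560,-47,64,.194-np.pi/2)"
```

```text
time_s: 9.02
eef_pos: [561.0, -46.6, 204.4]
ee_rot: [0.068, -0.068, 0.704, -0.704]
force: [-0.0, 0.4, 0.4]
grip_width: 1.0
t 9.02 pos [561.  -46.6 204.4] grip 1.0 F [-0.   0.4  0.4]
jaw angle -1.379 toolx [-0.982 -0.191 -0.   ] y [ 0.  0. -1.] z [ 0.191 -0.982 -0.   ] q [-0.29  0.4   1.39  0.    1.35  1.09]
shift cm [ 0.11 14.04  0.02]
turn [ 0.    -0.002 -0.   ] (q6 would be about 1.09 -/+ dq1)
```

```bash
python3 -m inch '[0.1,4,0,0,0,0,0.1,7,0,0,0,0,0.1,10,0,0,0,0,0.1,12,0,0,0,0,0.1,13.5,0,0,0,0,0.1,14,0,0,0,0,0.1,14,0,0,0,0,0.1,14,0,0,0,0]'
python3 -m inch '[0,0,0,0,0,0,0,0,0,0,0,0,0,0,0,0,0,0,0,0,0,0,0,0,0,0,0,0,0,0,0,0,0,0,0,0,0,0,0,0,0,0,0,0,0,0,0,0]' 1 40
python3 -m inch '[0,-0.5,0,0,0,0,0,-1.5,0,0,0,0,0,-3,0,0,0,0,0,-4,0,0,0,0,0,-4,0,0,0,0,0,-4,0,0,0,0]'
python3 -c "
from h import *
go(483.5,318,105,-.1-np.pi/2)
cv2.imwrite('pics/side6.png',ctrl.capture('side')[80:290,150:350,::-1].repeat(3,0).repeat(3,1))"
```

```text
time_s: 9.68
eef_pos: [560.8, -47.4, 64.9]
ee_rot: [-0.068, 0.067, -0.704, 0.704]
force: [-0.3, 0.5, -0.2]
grip_width: 1.002
time_s: 10.35
eef_pos: [561.0, -47.8, 65.7]
ee_rot: [-0.068, 0.066, -0.704, 0.704]
force: [-0.0, -0.7, 5.5]
grip_width: 0.688
time_s: 10.85
eef_pos: [560.3, -47.7, 104.7]
ee_rot: [-0.068, 0.067, -0.704, 0.704]
force: [-1.0, 0.1, -3.9]
grip_width: 0.683
t 10.85 pos [560.3 -47.7 104.7] grip 0.683 F [-1.   0.1 -3.9]
jaw angle -1.38 toolx [-0.982 -0.19  -0.001] y [ 0.001 -0.    -1.   ] z [ 0.19  -0.982  0.   ] q [-0.29  0.5   1.52 -0.    1.12  1.09]
shift cm [  0.61  -0.05 -37.36]
turn [-0.     0.291 -0.001] (q6 would be about 1.38 -/+ dq1)
```

View pics/side6.png

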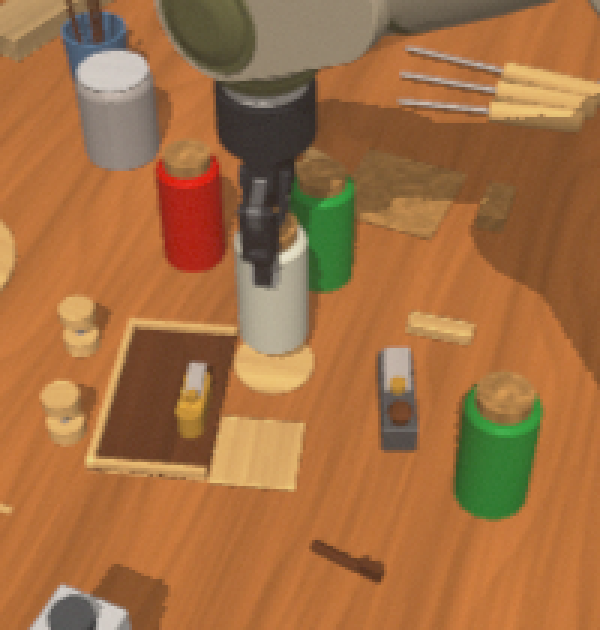

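```bash
python3 -m inch '[0,0,-1.5,0,0.02,0,0.1,0,-5,0,0.06,0,0.2,0,-9,0,0.1,0,0.2,0,-13,0,0.14,0,0.3,0,-17,0,0.18,0,0.4,0,-21,0,0.22,0,0.5,0,-25,0,0.26,0,0.5,0,-28,0,0.29,0]'
python3 -c "
from h import *
go(483.5,318,105,-.1-np.pi/2)"
```

```text
time_s: 11.57
eef_pos: [500.5, 229.0, 103.4]
ee_rot: [0.036, -0.035, -0.706, 0.706]
force: [0.1, -0.3, -2.8]
grip_width: 0.684
t 11.57 pos [500.5 229.  103.4] grip 0.684 F [ 0.1 -0.3 -2.8]
jaw angle -1.6708 toolx [-0.995  0.1    0.002] y [-0.002  0.    -1.   ] z [-0.1   -0.995  0.   ] q [0.22 0.47 1.56 0.   1.11 1.89]
shift cm [ 2.58 -0.16 -8.69]
turn [-0.     0.     0.002] (q6 would be about 1.89 -/+ dq1)
```

```bash
python3 -m inch '[0.7,0,-2.5,0,0,0,1.5,0,-5,0,0,0,2.2,0,-7,0,0,0,2.5,0,-8.4,0,0,0,2.6,0,-8.7,0,0,0,2.6,0,-8.7,0,0,0,2.6,0,-8.7,0,0,0]'
python3 -c "
from h import *
go(483.5,318,65,-.1-np.pi/2)"
```

```text
time_s: 12.15
eef_pos: [485.1, 314.6, 103.8]
ee_rot: [0.035, -0.035, -0.706, 0.706]
force: [1.0, -0.2, -2.5]
grip_width: 0.685
t 12.15 pos [485.1 314.6 103.8] grip 0.685 F [ 1.  -0.2 -2.5]
jaw angle -1.6705 toolx [-0.995  0.1    0.001] y [-0.001 -0.001 -1.   ] z [-0.1   -0.995  0.001] q [ 0.37  0.53  1.47 -0.    1.14  2.04]
shift cm [ 0.19  3.88 -0.33]
turn [-0.001  0.     0.001] (q6 would be about 2.04 -/+ dq1)
```

```bash
python3 -m inch '[0.1,1,-0.3,0,0,0,0.1,2,-0.3,0,0,0,0.1,3,-0.3,0,0,0,0.1,3.5,-0.3,0,0,0,0.1,3.8,-0.3,0,0,0,0.1,3.95,-0.3,0,0,0,0.1,4,-0.3,0,0,0,0.1,4,-0.3,0,0,0]'
python3 -m inch '[0,0,0,0,0,0,0,0.05,0,0,0,0]'
```

```text
time_s: 12.82
eef_pos: [484.4, 318.1, 64.8]
ee_rot: [0.035, -0.035, -0.706, 0.706]
force: [-2.1, -2.6, 3.7]
grip_width: 0.687
time_s: 12.98
eef_pos: [484.5, 318.1, 64.8]
ee_rot: [0.035, -0.035, -0.706, 0.706]
force: [-5.2, -5.6, 13.2]
grip_width: 0.684
```

Contact reached; release and lift.

```bash
python3 -m inch '[0,0,0,0,0,0,0,0,0,0,0,0,0,0,0,0,0,0,0,0,0,0,0,0,0,0,0,0,0,0,0,0,0,0,0,0,0,0,0,0,0,0,0,0,0,0,0,0]' -1
python3 -m inch '[0,-2,0,0,0,0,0,-5,0,0,0,0,0,-9,0,0,0,0,0,-12,0,0,0,0,0,-14,0,0,0,0,0,-14.5,0,0,0,0,0,-14.5,0,0,0,0]'
python3 -m inch '[6,0,12,0,0,0,6,0,12,0,0,0,6,0,12,0,0,0,6,0,12,0,0,0,6,0,12,0,0,0]'
python3 -c "
from h import *
from m import *
for n in ('top','side'):
    cv2.imwrite(f'pics/{n}7.png',ctrl.capture(n)[:,:,::-1])
S.update(jar=(485,318),cork=(520.5,-316.6,-.065),sq=(541.5,54,.21),small=(606.,29,.194),tin=(572,310,-.1))
draw('side',cv2.imread('pics/side7.png'),polys(S),3,(120,320,160,360),'pics/s7o.png')
draw('top',cv2.imread('pics/top7.png'),polys(S),2,(20,400,80,320),'pics/t7o.png')
go(528,250,205)"
```

```text
time_s: 13.65
eef_pos: [484.2, 318.6, 63.7]
ee_rot: [-0.035, 0.035, 0.706, -0.706]
force: [-0.2, -0.2, 0.8]
grip_width: 1.002
time_s: 14.23
eef_pos: [484.6, 318.7, 209.6]
ee_rot: [-0.034, 0.036, 0.707, -0.706]
force: [0.3, -0.9, -0.8]
grip_width: 1.002
time_s: 14.65
eef_pos: [411.2, 203.5, 207.5]
ee_rot: [0.037, -0.035, -0.706, 0.706]
force: [0.0, 0.1, 0.5]
grip_width: 1.003
t 14.75 pos [412.8 205.3 208. ] grip 0.996 F [ 0.1 -0.1  0. ]
jaw angle -1.6706 toolx [-0.995  0.1    0.001] y [-0.001  0.    -1.   ] z [-0.1   -0.995 -0.   ] q [0.21 0.17 1.68 0.   1.28 1.88]
shift cm [-11.01   0.29  -5.6 ]
```

View pics/s7o.png

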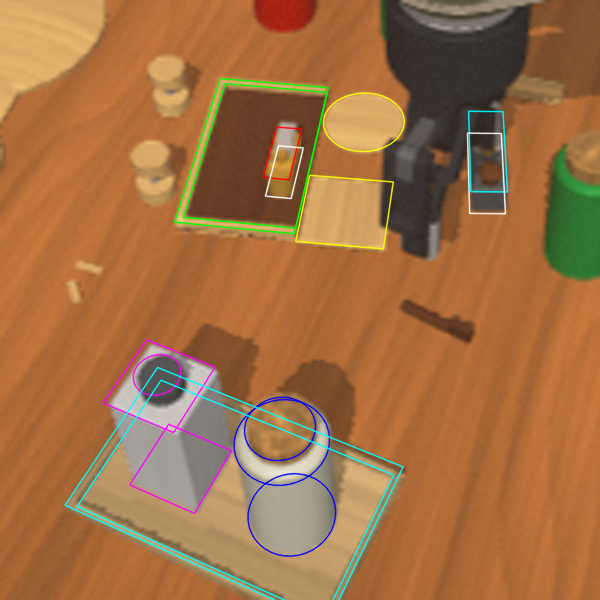

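View pics/t7o.png

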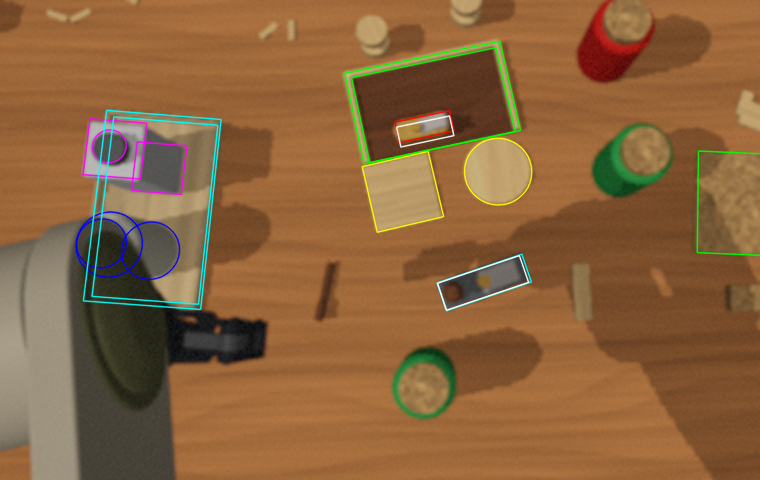

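Jar and tin stand in the tray and match the overlay. Now a close crop of the small plane and till.

```bash
python3 -c "
from m import *
S.update(jar=(485,318),cork=(520.5,-316.6,-.065),sq=(541.5,54,.21),small=(606.,29,.194),tin=(572,310,-.1))
draw('top',cv2.imread('pics/top7.png'),[p for p in polys(S)],6,(190,285,98,200),'pics/t7z.png')
draw('top',cv2.imread('pics/top7.png'),[],9,(205,265,125,165),'pics/t7y.png')
"
```

```text
(no output)
```

View pics/t7z.png

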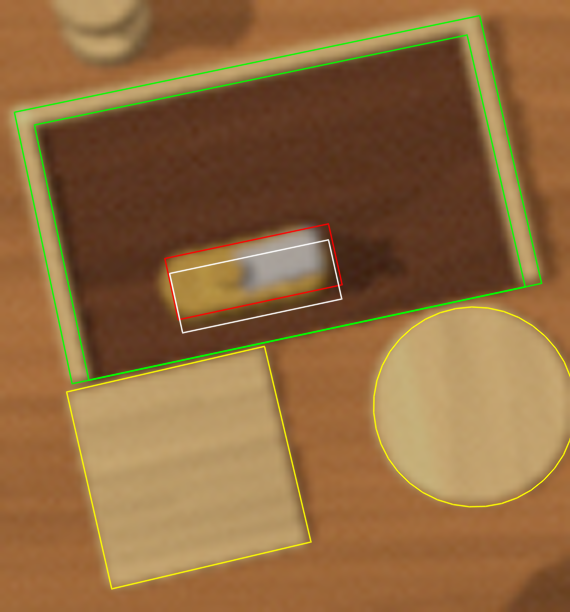

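View pics/t7y.png

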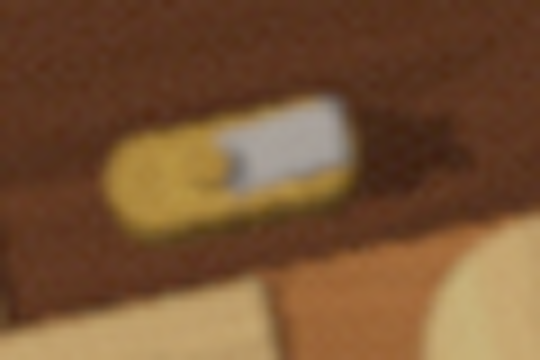

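```bash
python3 -m inch '[-8,0,10,0,-1,0,-8,0,10,0,-1,0,-8,0,10,0,-1,0,-8,0,10,0,-1,0,-8,0,10,0,-1,0,-8,0,10,0,-1,0,-8,0,10,0,-1,0,-8,0,10,0,-1,0]'
python3 -c "
from h import *
go(607,31,110,.194)"
```

```text
time_s: 15.42
eef_pos: [483.2, 98.4, 207.7]
ee_rot: [0.297, -0.297, 0.642, -0.641]
force: [0.1, 0.2, -0.9]
grip_width: 0.999
t 15.42 pos [483.2  98.4 207.7] grip 0.999 F [ 0.1  0.2 -0.9]
jaw angle -0.7038 toolx [-0.647 -0.762  0.001] y [-0.001  0.    -1.   ] z [ 0.762 -0.647 -0.001] q [-0.04  0.25  1.6   0.    1.3   0.67]
shift cm [-2.88  9.75 13.81]
turn [ 0.001 -0.898  0.   ] (q6 would be about -0.23 -/+ dq1)
```

```bash
python3 -m inch '[-3,7,14,0,-0.9,0,-3,7,14,0,-0.9,0,-3,7,14,0,-0.9,0,-3,7,14,0,-0.9,0,-3,7,14,0,-0.9,0,-3,7,14,0,-0.9,0,-3,7,14,0,-0.9,0,-3,7,14,0,-0.9,0]'
python3 -m inch '[0,0,0,0,0,0,0,0,0,0,0,0]'
python3 -c "
from h import *
go(607,31,9,.194)"
```

```text
time_s: 16.08
eef_pos: [608.8, 30.0, 136.9]
ee_rot: [-0.546, 0.547, -0.449, 0.448]
force: [-0.2, 0.7, 0.1]
grip_width: 1.002
time_s: 16.25
eef_pos: [608.4, 29.8, 137.6]
ee_rot: [-0.545, 0.545, -0.451, 0.45]
force: [0.5, 0.2, -0.0]
grip_width: 1.002
t 16.25 pos [608.4  29.8 137.6] grip 1.002 F [ 0.5  0.2 -0. ]
jaw angle 0.1887 toolx [ 0.188 -0.982 -0.001] y [-0.001  0.    -1.   ] z [ 0.982  0.188 -0.001] q [-0.14  0.56  1.33  0.    1.26 -0.33]
shift cm [-0.13 12.86 -0.11]
turn [ 0.001 -0.005 -0.001] (q6 would be about -0.34 -/+ dq1)
```

```bash
python3 -m inch '[-0.1,3,-0.1,0,-0.005,0,-0.1,6,-0.1,0,-0.005,0,-0.1,9,-0.1,0,-0.005,0,-0.1,10,-0.1,0,-0.005,0,-0.1,10,-0.1,0,-0.005,0,-0.1,10,-0.1,0,-0.005,0]'
python3 -c "
from h import *
go(607,31,9,.194)
cv2.imwrite('pics/side8.png',ctrl.capture('side')[130:270,150:350,::-1].repeat(4,0).repeat(4,1))"
```

```text
time_s: 16.75
eef_pos: [607.5, 30.0, 39.5]
ee_rot: [0.546, -0.546, 0.449, -0.449]
force: [0.1, -0.1, 0.4]
grip_width: 1.006
t 16.75 pos [607.5  30.   39.5] grip 1.006 F [ 0.1 -0.1  0.4]
jaw angle 0.194 toolx [ 0.193 -0.981  0.   ] y [ 0.001 -0.    -1.   ] z [0.981 0.193 0.001] q [-0.14  0.67  1.42  0.    1.05 -0.34]
shift cm [-0.11  3.05 -0.03]
turn [-0.001 -0.     0.   ] (q6 would be about -0.34 -/+ dq1)
```

View pics/side8.png

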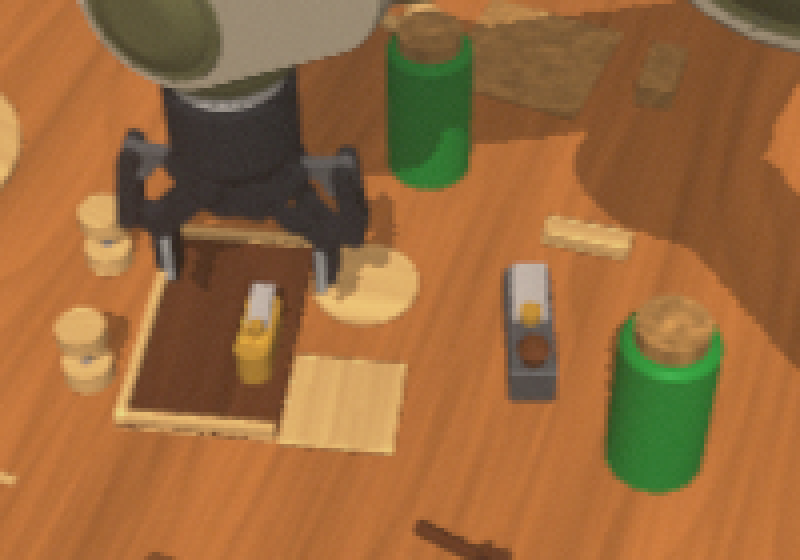

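```bash
python3 -m inch '[0,0,0,0,0,0,0,0,0,0,0,0,0,0,0,0,0,0,0,0,0,0,0,0]' 0 30
python3 -m inch '[-0.1,1,0,0,0,0,-0.1,2,0,0,0,0,-0.1,2.6,0,0,0,0,-0.1,3.0,0,0,0,0,-0.1,3.0,0,0,0,0,-0.1,3,0,0,0,0]'
python3 -c "
from h import *
go(607,31,9,.194)
cv2.imwrite('pics/side9.png',ctrl.capture('side')[130:270,150:350,::-1].repeat(4,0).repeat(4,1))"
```

```text
time_s: 17.13
eef_pos: [607.1, 29.8, 39.4]
ee_rot: [0.546, -0.546, 0.449, -0.45]
force: [-1.0, 0.8, -0.1]
grip_width: 0.504
time_s: 17.63
eef_pos: [606.6, 30.8, 8.4]
ee_rot: [-0.546, 0.546, -0.449, 0.449]
force: [-0.4, 0.4, 1.3]
grip_width: 0.503
t 17.63 pos [606.6  30.8   8.4] grip 0.503 F [-0.4  0.4  1.3]
jaw angle 0.1941 toolx [ 0.193 -0.981 -0.   ] y [-0.  0. -1.] z [ 0.981  0.193 -0.   ] q [-0.14  0.71  1.44  0.    0.99 -0.34]
shift cm [-0.01 -0.06  0.04]
turn [ 0.  0. -0.] (q6 would be about -0.34 -/+ dq1)
```

View pics/side9.png

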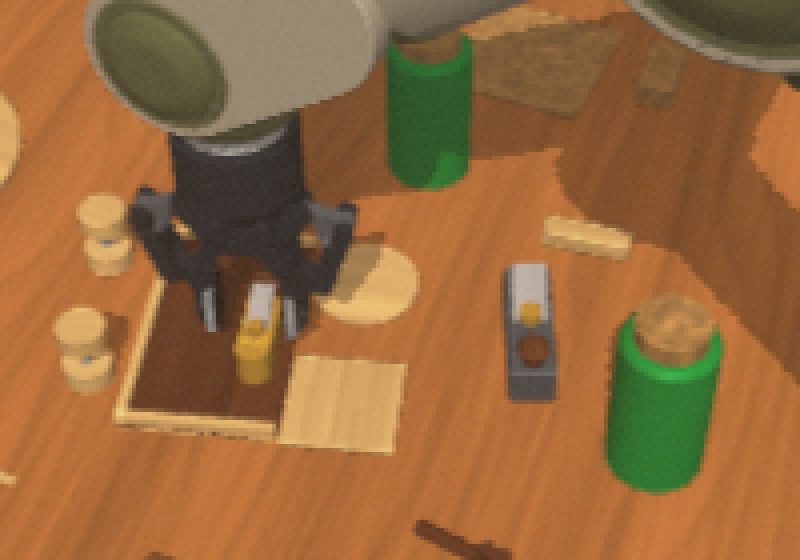

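```bash
python3 -m inch '[0,0,0,0,0,0,0,0,0,0,0,0,0,0,0,0,0,0,0,0,0,0,0,0,0,0,0,0,0,0,0,0,0,0,0,0,0,0,0,0,0,0]' 1 30
python3 -m inch '[0,-0.5,0,0,0,0,0,-1.5,0,0,0,0,0,-4,0,0,0,0,0,-7,0,0,0,0,0,-9,0,0,0,0,0,-9,0,0,0,0,0,-9,0,0,0,0]'
python3 -c "
from h import *
go(520.5,-316.6,100,.194)
cv2.imwrite('pics/side10.png',ctrl.capture('side')[90:270,150:350,::-1].repeat(3,0).repeat(3,1))"
```

```text
time_s: 18.27
eef_pos: [606.7, 30.7, 9.2]
ee_rot: [0.546, -0.546, 0.449, -0.449]
force: [-3.0, -0.5, 5.6]
grip_width: 0.229
time_s: 18.85
eef_pos: [607.1, 30.8, 99.7]
ee_rot: [0.547, -0.546, 0.448, -0.45]
force: [-0.4, 0.5, -2.2]
grip_width: 0.229
t 18.85 pos [607.1  30.8  99.7] grip 0.229 F [-0.4  0.5 -2.2]
jaw angle 0.1943 toolx [ 0.193 -0.981  0.001] y [ 0.002 -0.    -1.   ] z [0.981 0.193 0.002] q [-0.14  0.59  1.38  0.    1.17 -0.34]
shift cm [ 32.42  -0.04 -15.2 ]
turn [-0.002  0.     0.001] (q6 would be about -0.34 -/+ dq1)
```

View pics/side10.png

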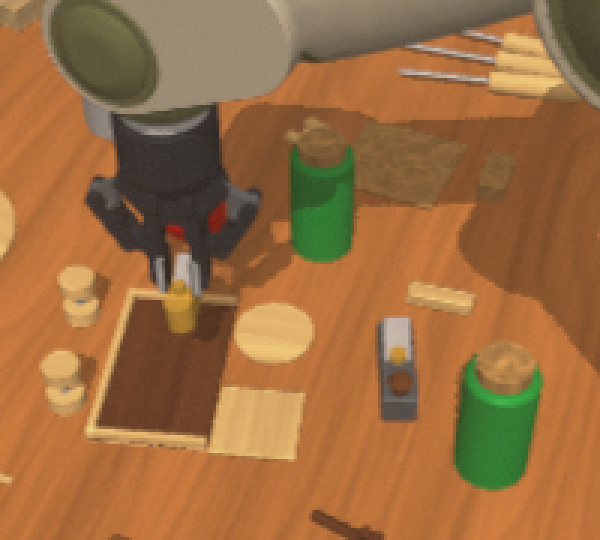

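```bash
python3 -m inch '[0,-1,0,0,0,0,0,-4,0,0,0,0,0,-7,0,0,0,0,0,-9,0,0,0,0,0,-9,0,0,0,0,0,-9,0,0,0,0]'
python3 -m inch '[1.4,0,-0.7,0,0,0,5,0,-2.4,0,0,0,9,0,-4.3,0,0,0,13,0,-6.2,0,0,0,17,0,-8,0,0,0,21,0,-10,0,0,0,23,0,-11,0,0,0,24,0,-11.4,0,0,0]'
python3 -c "
from h import *
go(520.5,-316.6,100,.194)"
```

```text
time_s: 19.4
eef_pos: [606.6, 30.8, 188.8]
ee_rot: [0.546, -0.546, 0.449, -0.449]
force: [0.7, 0.4, -1.8]
grip_width: 0.23
time_s: 20.07
eef_pos: [538.9, -230.5, 186.5]
ee_rot: [-0.545, 0.546, -0.452, 0.449]
force: [0.5, 0.5, -2.2]
grip_width: 0.227
t 20.07 pos [ 538.9 -230.5  186.5] grip 0.227 F [ 0.5  0.5 -2.2]
jaw angle 0.1901 toolx [ 0.189 -0.982 -0.002] y [-0.004  0.001 -1.   ] z [ 0.982  0.189 -0.003] q [-0.6   0.47  1.34 -0.    1.34 -0.79]
shift cm [ 8.13  8.64 -3.4 ]
turn [ 0.003 -0.004 -0.002] (q6 would be about -0.8 -/+ dq1)
```

```bash
python3 -m inch '[2,0,-0.8,0,0,0,5,0,-2.1,0,0,0,7,0,-3,0,0,0,8.1,0,-3.4,0,0,0,8.1,0,-3.4,0,0,0,8.1,0,-3.4,0,0,0,8.1,0,-3.4,0,0,0]'
python3 -c "
from h import *
go(520.5,-316.6,60,.194)
for n in ('top','side'): cv2.imwrite(f'pics/{n}11.png',ctrl.capture(n)[:,:,::-1])
a=cv2.imread('pics/side11.png')[60:210,200:380];b=cv2.imread('pics/top11.png')[90:240,280:480]
cv2.imwrite('pics/c11.png',np.hstack([a,b]).repeat(2,0).repeat(2,1))"
```

```text
time_s: 20.65
eef_pos: [523.8, -311.1, 188.3]
ee_rot: [0.547, -0.546, 0.449, -0.448]
force: [-0.6, 0.5, -0.7]
grip_width: 0.228
t 20.65 pos [ 523.8 -311.1  188.3] grip 0.228 F [-0.6  0.5 -0.7]
jaw angle 0.1955 toolx [ 0.194 -0.981 -0.001] y [-0.001  0.001 -1.   ] z [ 0.981  0.194 -0.   ] q [-0.73  0.52  1.26  0.    1.37 -0.92]
shift cm [ 0.49 12.83 -0.42]
turn [ 0.     0.002 -0.001] (q6 would be about -0.92 -/+ dq1)
```

View pics/c11.png

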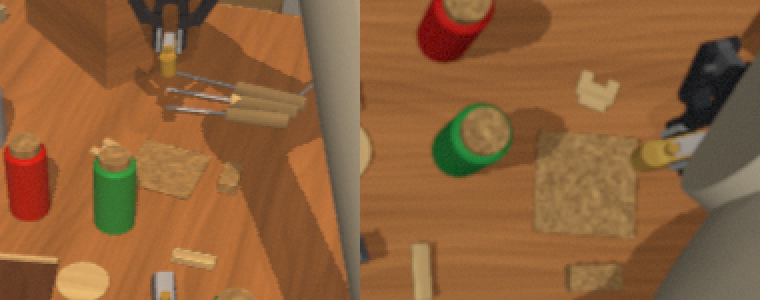

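```bash
python3 -m inch '[0.5,3,-0.4,0,0,0,0.5,6.5,-0.4,0,0,0,0.5,9.5,-0.4,0,0,0,0.5,12,-0.4,0,0,0,0.5,13.8,-0.4,0,0,0,0.5,13.8,-0.4,0,0,0,0.5,13.8,-0.4,0,0,0,0.5,13.8,-0.4,0,0,0]'
python3 -c "
from h import *
go(520.5,-316.6,9,.194)
for n in ('top','side'): cv2.imwrite(f'pics/{n}12.png',ctrl.capture(n)[:,:,::-1])
a=cv2.imread('pics/side12.png')[60:210,200:380];b=cv2.imread('pics/top12.png')[90:240,280:480]
cv2.imwrite('pics/c12.png',np.hstack([a,b]).repeat(2,0).repeat(2,1))"
```

```text
time_s: 21.42
eef_pos: [521.3, -318.5, 52.4]
ee_rot: [-0.546, 0.546, -0.448, 0.45]
force: [-1.1, 0.3, -0.6]
grip_width: 0.227
t 21.42 pos [ 521.3 -318.5   52.4] grip 0.227 F [-1.1  0.3 -0.6]
jaw angle 0.1949 toolx [ 0.194 -0.981  0.002] y [ 0.002 -0.002 -1.   ] z [0.981 0.194 0.002] q [-0.74  0.65  1.41  0.    1.08 -0.93]
shift cm [-0.21  4.34 -0.05]
turn [-0.002  0.001  0.002] (q6 would be about -0.93 -/+ dq1)
```

View pics/c12.png

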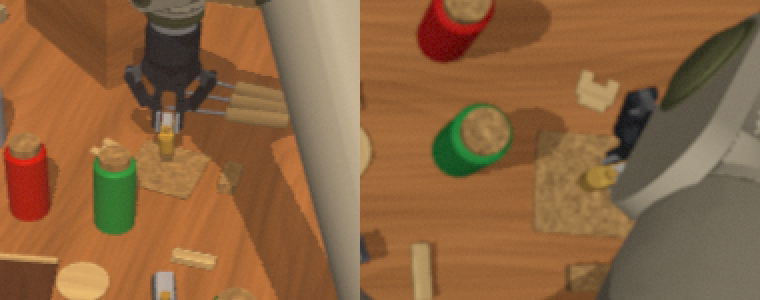

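```bash
python3 -m inch '[-0.2,1.5,0,0,0,0,-0.2,2.8,0,0,0,0,-0.2,3.6,0,0,0,0,-0.2,4,0,0,0,0,-0.2,4.2,0,0,0,0,-0.2,4.3,0,0,0,0,-0.2,4.3,0,0,0,0]'
python3 -c "
from h import *
go(520.5,-316.6,9,.194)"
```

```text
time_s: 22.1
eef_pos: [520.2, -316.6, 9.2]
ee_rot: [-0.546, 0.546, -0.449, 0.449]
force: [-3.4, 1.8, 4.4]
grip_width: 0.227
t 22.1 pos [ 520.2 -316.6    9.2] grip 0.227 F [-3.4  1.8  4.4]
jaw angle 0.1944 toolx [ 0.193 -0.981  0.001] y [ 0.    -0.001 -1.   ] z [0.981 0.193 0.   ] q [-0.74  0.71  1.44 -0.    0.99 -0.93]
shift cm [0.   0.02 0.03]
turn [-0.     0.     0.001] (q6 would be about -0.93 -/+ dq1)
```

Contact (Fz +4.4 N). Release to half opening and lift, then move clear to look.

```bash
python3 -m inch '[0,0,0,0,0,0,0,0,0,0,0,0,0,0,0,0,0,0,0,0,0,0,0,0,0,0,0,0,0,0,0,0,0,0,0,0]' 0
python3 -m inch '[0,-1,0,0,0,0,0,-3,0,0,0,0,0,-7,0,0,0,0,0,-11,0,0,0,0,0,-15,0,0,0,0,0,-17,0,0,0,0,0,-17,0,0,0,0]'
python3 -m inch '[-18,0,-9,0,-0.1,0,-18,0,-9,0,-0.1,0,-18,0,-9,0,-0.1,0,-18,0,-9,0,-0.1,0,-18,0,-9,0,-0.1,0,-18,0,-9,0,-0.1,0,-18,0,-9,0,-0.1,0]'
python3 -c "
from m import *
for n in ('top','side'): cv2.imwrite(f'pics/{n}13.png',ctrl.capture(n)[:,:,::-1])
L=polys(dict(S,cork=(520.5,-316.6,-.065)))+[(rect(520.5,-316.6,.194,22,58,30),r)]
draw('top',cv2.imread('pics/top13.png'),L,4,(320,440,120,250),'pics/t13.png')
cv2.imwrite('pics/side13c.png',cv2.imread('pics/side13.png')[90:,100:380].repeat(2,0).repeat(2,1))
go(443,-29,100,.30)"
```

```text
time_s: 22.6
eef_pos: [520.1, -316.5, 7.7]
ee_rot: [0.546, -0.546, 0.449, -0.449]
force: [-0.2, 0.1, -0.7]
grip_width: 0.5
time_s: 23.18
eef_pos: [521.5, -317.7, 184.1]
ee_rot: [-0.546, 0.546, -0.446, 0.453]
force: [-0.2, -0.9, -0.4]
grip_width: 0.5
time_s: 23.77
eef_pos: [396.4, -156.3, 178.0]
ee_rot: [-0.568, 0.568, -0.421, 0.421]
force: [0.8, -0.5, 1.0]
grip_width: 0.502
t 23.87 pos [ 397.4 -157.7  177.9] grip 0.503 F [-0.  -0.2  0. ]
jaw angle 0.2941 toolx [ 0.29  -0.957  0.001] y [ 0.001 -0.    -1.   ] z [0.957 0.29  0.   ] q [-0.65  0.13  1.82 -0.    1.19 -0.95]
shift cm [-11.     7.78   8.09]
turn [-0.    -0.006  0.001] (q6 would be about -0.95 -/+ dq1)
```

View pics/t13.png

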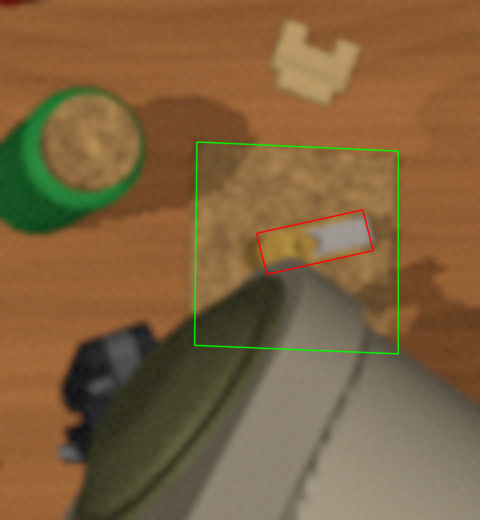

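View pics/side13c.png

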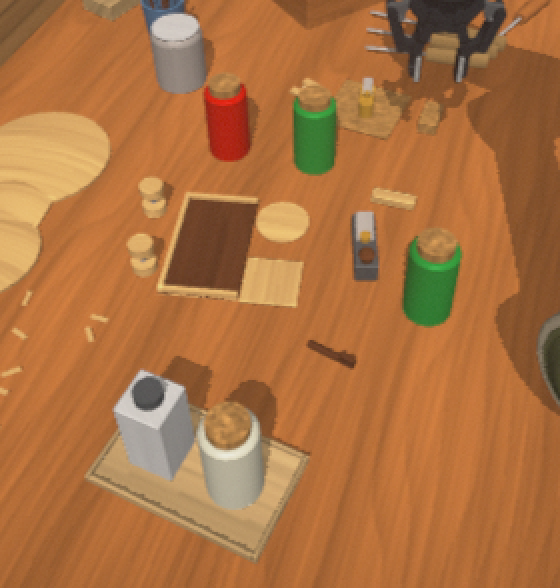

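```bash
python3 -m inch '[-3.5,2,2.5,0,0,0,-7,5,5,0,0,0,-10,7.8,7.5,0,0,0,-11,7.8,8.1,0,0,0,-11,7.8,8.1,0,0,0,-11,7.8,8.1,0,0,0,-11,7.8,8.1,0,0,0]' -0.3
python3 -c "
from m import *
go(442.9,-29,3,.30)
s=ctrl.capture('side')[:,:,::-1].copy()
draw('side',s,polys(S)[-4:-2]+polys(S)[8:10],4,(200,360,130,270),'pics/s14.png')"
```

```text
time_s: 24.45
eef_pos: [443.2, -29.3, 99.7]
ee_rot: [-0.568, 0.568, -0.421, 0.421]
force: [-0.0, -0.5, 0.3]
grip_width: 0.647
t 24.45 pos [443.2 -29.3  99.7] grip 0.647 F [-0.  -0.5  0.3]
jaw angle 0.294 toolx [ 0.29  -0.957  0.   ] y [ 0. -0. -1.] z [0.957 0.29  0.   ] q [-0.33  0.27  1.88 -0.    0.99 -0.62]
shift cm [-0.04  9.67 -0.03]
turn [-0.    -0.006  0.   ] (q6 would be about -0.63 -/+ dq1)
```

View pics/s14.png

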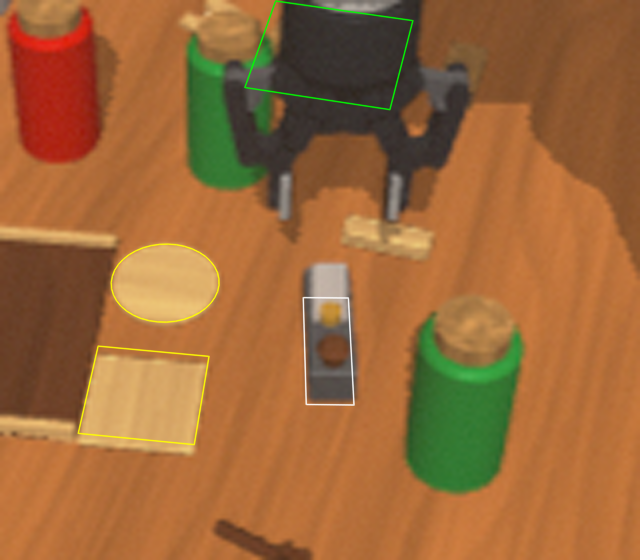

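```bash
python3 -m inch '[0,3,0,0,-0.006,0,0,5.5,0,0,-0.006,0,0,7.5,0,0,-0.006,0,0,9,0,0,-0.006,0,0,9.6,0,0,-0.006,0,0,9.6,0,0,-0.006,0,0,9.6,0,0,-0.006,0]'
python3 -m inch '[0,0,0,0,0,0,0,0,0,0,0,0,0,0,0,0,0,0,0,0,0,0,0,0,0,0,0,0,0,0,0,0,0,0,0,0,0,0,0,0,0,0]' 1 60
python3 -m inch '[0,-0.5,0,0,0,0,0,-1.5,0,0,0,0,0,-4,0,0,0,0,0,-6,0,0,0,0,0,-7,0,0,0,0,0,-7,0,0,0,0,0,-7,0,0,0,0]'
python3 -c "
from m import *
go(611,15.3,75,.194)
s=ctrl.capture('side')[:,:,::-1].copy()
draw('side',s,[],4,(200,360,130,270),'pics/s15.png')"
```

```text
time_s: 25.08
eef_pos: [443.2, -29.2, 4.4]
ee_rot: [0.569, -0.569, 0.42, -0.42]
force: [0.7, -0.3, -0.3]
grip_width: 0.646
time_s: 25.67
eef_pos: [443.2, -28.8, 5.0]
ee_rot: [0.569, -0.569, 0.419, -0.42]
force: [-3.0, -1.5, 9.9]
grip_width: 0.314
time_s: 26.25
eef_pos: [442.6, -28.4, 73.9]
ee_rot: [0.569, -0.569, 0.419, -0.42]
force: [-1.5, 0.2, -3.6]
grip_width: 0.31
t 26.25 pos [442.6 -28.4  73.9] grip 0.31 F [-1.5  0.2 -3.6]
jaw angle 0.3002 toolx [ 0.296 -0.955  0.   ] y [ 0.001 -0.    -1.   ] z [0.955 0.296 0.001] q [-0.33  0.31  1.91  0.    0.93 -0.63]
shift cm [ 0.81 -0.1  17.38]
turn [-0.001  0.106  0.   ] (q6 would be about -0.52 -/+ dq1)
```

View pics/s15.png

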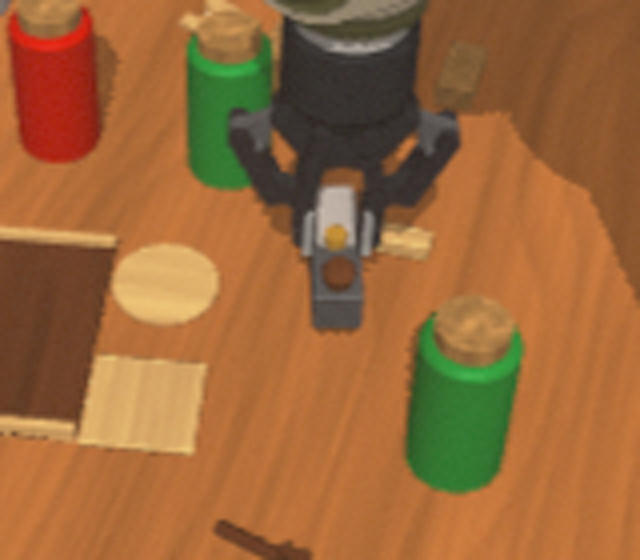

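```bash
python3 -m inch '[0.1,0,1.5,0,0.02,0,0.2,0,5,0,0.04,0,0.4,0,9,0,0.06,0,0.6,0,13,0,0.08,0,0.7,0,16,0,0.1,0,0.8,0,17.4,0,0.106,0,0.8,0,17.4,0,0.106,0,0.8,0,17.4,0,0.106,0]'
python3 -m inch '[0,0,0,0,0,0,0,0,0,0,0,0]'
python3 -c "
from m import *
go(611,15.3,10,.194)"
```

```text
time_s: 26.97
eef_pos: [610.4, 15.7, 71.8]
ee_rot: [-0.546, 0.547, -0.45, 0.448]
force: [-0.8, 0.1, -2.6]
grip_width: 0.313
time_s: 27.13
eef_pos: [610.2, 15.2, 73.3]
ee_rot: [-0.546, 0.546, -0.45, 0.449]
force: [0.0, 0.4, -3.0]
grip_width: 0.311
t 27.13 pos [610.2  15.2  73.3] grip 0.311 F [ 0.   0.4 -3. ]
jaw angle 0.194 toolx [ 0.193 -0.981 -0.   ] y [-0.001  0.    -1.   ] z [ 0.981  0.193 -0.001] q [-0.17  0.63  1.39 -0.    1.12 -0.36]
shift cm [0.01 6.33 0.09]
turn [ 0.001 -0.    -0.   ] (q6 would be about -0.36 -/+ dq1)
```

```bash
python3 -m inch '[0,1.5,0.1,0,0,0,0,3.5,0.1,0,0,0,0,5,0.1,0,0,0,0,5.8,0.1,0,0,0,0,6.1,0.1,0,0,0,0,6.2,0.1,0,0,0,0,6.2,0.1,0,0,0]'
python3 -m inch '[0,0.05,0,0,0,0,0,0.1,0,0,0,0]'
python3 -c "
from m import *
go(611,15.3,10,.194)"
```

```text
time_s: 27.72
eef_pos: [612.5, 15.4, 12.4]
ee_rot: [0.546, -0.546, 0.449, -0.45]
force: [0.1, -0.9, -3.1]
grip_width: 0.314
time_s: 27.88
eef_pos: [612.6, 15.5, 11.5]
ee_rot: [0.546, -0.546, 0.449, -0.45]
force: [0.3, -0.6, -3.0]
grip_width: 0.314
t 27.88 pos [612.6  15.5  11.5] grip 0.314 F [ 0.3 -0.6 -3. ]
jaw angle 0.1943 toolx [ 0.193 -0.981  0.001] y [ 0.001 -0.    -1.   ] z [0.981 0.193 0.001] q [-0.17  0.71  1.43 -0.    1.   -0.36]
shift cm [-0.01  0.15 -0.16]
turn [-0.001  0.     0.001] (q6 would be about -0.36 -/+ dq1)
```

```bash
python3 -m inch '[0,0.05,-0.1,0,0,0,0,0.1,-0.15,0,0,0,0,0.1,-0.15,0,0,0]'
python3 -m inch '[0,0.05,0,0,0,0,0,0.05,0,0,0,0]'
```

```text
time_s: 28.13
eef_pos: [612.0, 15.4, 11.1]
ee_rot: [0.547, -0.545, 0.448, -0.45]
force: [4.5, 2.3, 4.6]
grip_width: 0.313
time_s: 28.3
eef_pos: [612.1, 15.4, 11.0]
ee_rot: [0.547, -0.545, 0.448, -0.45]
force: [1.8, 2.3, 9.6]
grip_width: 0.307
```

Contact. Release and lift, then retreat for a look.

```bash
python3 -m inch '[0,0,0,0,0,0,0,0,0,0,0,0,0,0,0,0,0,0,0,0,0,0,0,0,0,0,0,0,0,0,0,0,0,0,0,0]' 0
python3 -m inch '[0,-1,0,0,0,0,0,-3,0,0,0,0,0,-7,0,0,0,0,0,-11,0,0,0,0,0,-15,0,0,0,0,0,-19,0,0,0,0,0,-20,0,0,0,0,0,-20,0,0,0,0]'
python3 -m inch '[-15,0,-17,0,1,0,-15,0,-17,0,1,0,-15,0,-17,0,1,0,-15,0,-17,0,1,0,-15,0,-17,0,1,0,-15,0,-17,0,1,0,-15,0,-17,0,1,0,-15,0,-17,0,1,0]' -1
python3 -c "
from m import *
for n in ('top','side'): cv2.imwrite(f'pics/{n}16.png',ctrl.capture(n)[:,:,::-1])
S.update(large=(1000,0,0),jar=(485,318),cork=(520.5,-316.6,-.065),sq=(541.5,54,.21),small=(520.5,-316.6,.194),tin=(572,310,-.1))
L=polys(S)+[(rect(611,15.3,.194,30,92,34),r),(rect(611,15.3,.194,30,92,6),w)]
draw('top',cv2.imread('pics/top16.png'),L,2,(60,440,80,320),'pics/t16.png')
draw('side',cv2.imread('pics/side16.png'),L,3,(120,320,160,360),'pics/s16.png')
go(484.5,318,205,-.1-np.pi/2)"
```

```text
time_s: 28.8
eef_pos: [610.5, 15.3, 9.0]
ee_rot: [-0.546, 0.546, -0.449, 0.449]
force: [0.9, -0.1, -0.5]
grip_width: 0.503
time_s: 29.47
eef_pos: [611.9, 15.2, 213.7]
ee_rot: [0.547, -0.545, 0.447, -0.451]
force: [0.7, -0.5, -0.1]
grip_width: 0.501
time_s: 30.13
eef_pos: [413.4, 130.3, 208.5]
ee_rot: [0.262, -0.263, 0.657, -0.656]
force: [-0.1, -0.4, 0.2]
grip_width: 1.0
t 30.23 pos [414.2 129.8 208.4] grip 1.001 F [ 0.   0.7 -0.3]
jaw angle -0.8068 toolx [-0.722 -0.692  0.001] y [-0.002 -0.    -1.   ] z [ 0.692 -0.722 -0.001] q [ 0.03  0.11  1.75 -0.    1.28  0.84]
shift cm [-18.1    0.32  -8.73]
turn [0.    0.864 0.002] (q6 would be about 1.7 -/+ dq1)
```

View pics/t16.png

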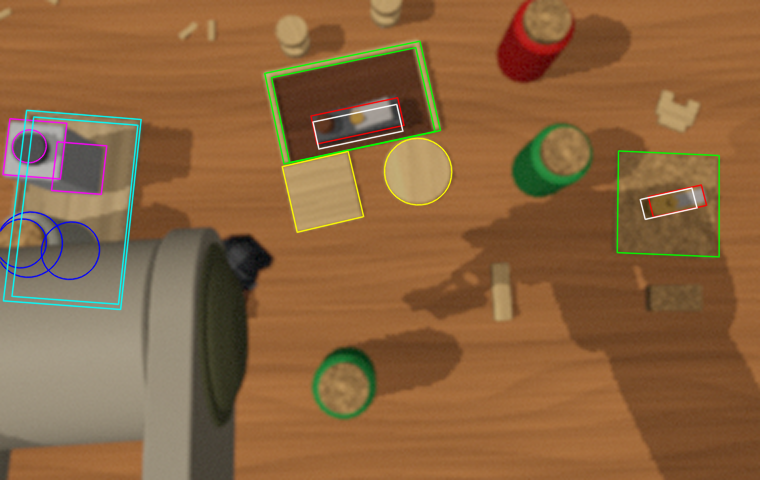

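View pics/s16.png

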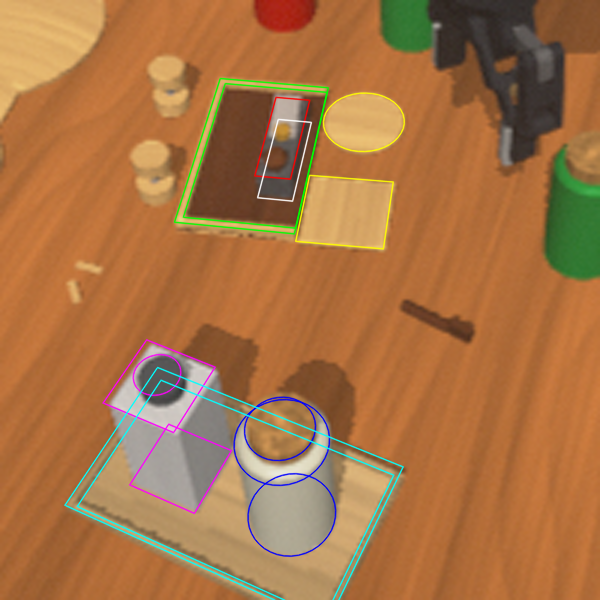

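```bash
python3 -m inch '[-18,0,-8.7,0,0.864,0,-18,0,-8.7,0,0.864,0,-18,0,-8.7,0,0.864,0,-18,0,-8.7,0,0.864,0,-18,0,-8.7,0,0.864,0,-18,0,-8.7,0,0.864,0,-18,0,-8.7,0,0.864,0,-18,0,-8.7,0,0.864,0]'
python3 -m inch '[0,0,0,0,0,0,0,0,0,0,0,0]'
python3 -c "
from m import *
go(484.5,318.3,64,-.1-np.pi/2)"
```

```text
time_s: 30.9
eef_pos: [484.3, 317.6, 207.5]
ee_rot: [0.036, -0.034, -0.706, 0.707]
force: [0.8, -1.1, 0.7]
grip_width: 1.004
time_s: 31.07
eef_pos: [484.4, 316.9, 208.4]
ee_rot: [0.034, -0.033, -0.706, 0.707]
force: [1.0, 0.0, 0.4]
grip_width: 0.999
t 31.07 pos [484.4 316.9 208.4] grip 0.999 F [1.  0.  0.4]
jaw angle -1.6657 toolx [-0.995  0.095  0.001] y [-0.001 -0.001 -1.   ] z [-0.095 -0.995  0.001] q [0.38 0.44 1.33 0.   1.38 2.04]
shift cm [-0.02 14.44 -0.16]
turn [-0.001  0.005  0.001] (q6 would be about 2.05 -/+ dq1)
```

```bash
python3 -m inch '[0,4,-0.15,0,0.005,0,0,7,-0.15,0,0.005,0,0,10,-0.15,0,0.005,0,0,12,-0.15,0,0.005,0,0,13.6,-0.15,0,0.005,0,0,14.4,-0.15,0,0.005,0,0,14.4,-0.15,0,0.005,0,0,14.4,-0.15,0,0.005,0]'
python3 -m inch '[0,0,0,0,0,0,0,0,0,0,0,0,0,0,0,0,0,0,0,0,0,0,0,0,0,0,0,0,0,0,0,0,0,0,0,0,0,0,0,0,0,0,0,0,0,0,0,0]' 1 40
python3 -m inch '[0,-0.5,0,0,0,0,0,-1.5,0,0,0,0,0,-3,0,0,0,0,0,-5,0,0,0,0,0,-6.5,0,0,0,0,0,-7,0,0,0,0,0,-7,0,0,0,0]'
python3 -c "
from m import *
go(561,-48,134,.194-np.pi/2)"
```

```text
time_s: 31.73
eef_pos: [485.0, 318.5, 65.7]
ee_rot: [-0.036, 0.036, 0.706, -0.706]
force: [-0.3, -0.1, -0.1]
grip_width: 1.002
time_s: 32.4
eef_pos: [485.4, 318.7, 66.8]
ee_rot: [-0.036, 0.037, 0.706, -0.706]
force: [-0.7, -2.1, 5.8]
grip_width: 0.68
time_s: 32.98
eef_pos: [485.2, 318.8, 136.8]
ee_rot: [-0.036, 0.038, 0.707, -0.706]
force: [0.4, 0.9, -3.8]
grip_width: 0.683
t 32.98 pos [485.2 318.8 136.8] grip 0.683 F [ 0.4  0.9 -3.8]
jaw angle -1.6746 toolx [-0.995  0.104 -0.002] y [ 0.002  0.001 -1.   ] z [-0.104 -0.995 -0.001] q [0.38 0.5  1.43 0.   1.21 2.05]
shift cm [-11.34   0.26  35.7 ]
turn [ 0.001 -0.298 -0.003] (q6 would be about 1.76 -/+ dq1)
```

```bash
python3 -m inch '[-0.5,0,1.5,0,-0.01,0,-1.6,0,5,0,-0.05,0,-2.9,0,9,0,-0.08,0,-4.1,0,13,0,-0.12,0,-5.4,0,17,0,-0.16,0,-6.7,0,21,0,-0.2,0,-7.9,0,25,0,-0.24,0,-8.7,0,27.5,0,-0.28,0]'
python3 -c "
from m import *
go(561,-48,134,.194-np.pi/2)"
```

```text
time_s: 33.65
eef_pos: [542.4, 32.6, 134.2]
ee_rot: [-0.062, 0.063, -0.704, 0.704]
force: [0.7, 0.2, -3.3]
grip_width: 0.681
t 33.65 pos [542.4  32.6 134.2] grip 0.681 F [ 0.7  0.2 -3.3]
jaw angle -1.3946 toolx [-0.985 -0.175  0.002] y [-0.002 -0.    -1.   ] z [ 0.175 -0.985  0.   ] q [-0.16  0.42  1.55 -0.    1.17  1.24]
shift cm [-0.42  0.02  8.26]
turn [-0.    -0.018  0.002] (q6 would be about 1.22 -/+ dq1)
```

```bash
python3 -m inch '[-0.2,0,3,0,-0.01,0,-0.3,0,5.5,0,-0.018,0,-0.4,0,7.5,0,-0.018,0,-0.4,0,8.2,0,-0.018,0,-0.4,0,8.2,0,-0.018,0,-0.4,0,8.2,0,-0.018,0]'
python3 -m inch '[0,0,0,0,0,0,0,0,0,0,0,0]'
python3 -c "
from m import *
go(561,-48,70,.194-np.pi/2)"
```

```text
time_s: 34.15
eef_pos: [560.5, -43.3, 134.5]
ee_rot: [0.068, -0.069, 0.704, -0.703]
force: [-0.4, 0.4, -4.5]
grip_width: 0.681
time_s: 34.32
eef_pos: [560.7, -42.8, 135.1]
ee_rot: [0.069, -0.069, 0.704, -0.704]
force: [-0.0, -0.5, -2.7]
grip_width: 0.685
t 34.32 pos [560.7 -42.8 135.1] grip 0.685 F [-0.  -0.5 -2.7]
jaw angle -1.3754 toolx [-0.981 -0.194  0.   ] y [-0.  0. -1.] z [ 0.194 -0.981 -0.   ] q [-0.28  0.46  1.49  0.    1.19  1.09]
shift cm [0.07 6.51 0.52]
turn [0.    0.001 0.   ] (q6 would be about 1.09 -/+ dq1)
```

```bash
python3 -m inch '[0,2,0.5,0,0,0,0,4,0.5,0,0,0,0,5.3,0.5,0,0,0,0,6,0.5,0,0,0,0,6.4,0.5,0,0,0,0,6.5,0.5,0,0,0,0,6.5,0.5,0,0,0]'
python3 -c "
from m import *
go(561,-48,67.5,.194-np.pi/2)
draw('side',ctrl.capture('side')[:,:,::-1].copy(),[],4,(180,330,130,270),'pics/s17.png')"
```

```text
time_s: 34.9
eef_pos: [562.2, -48.7, 70.7]
ee_rot: [-0.069, 0.068, -0.704, 0.704]
force: [-0.7, 0.6, -3.1]
grip_width: 0.681
t 34.9 pos [562.2 -48.7  70.7] grip 0.681 F [-0.7  0.6 -3.1]
jaw angle -1.3763 toolx [-0.981 -0.193 -0.001] y [ 0.001 -0.    -1.   ] z [ 0.193 -0.981  0.   ] q [-0.29  0.54  1.55 -0.    1.05  1.08]
shift cm [ 0.11  0.32 -0.1 ]
turn [-0.     0.    -0.001] (q6 would be about 1.08 -/+ dq1)
```

View pics/s17.png

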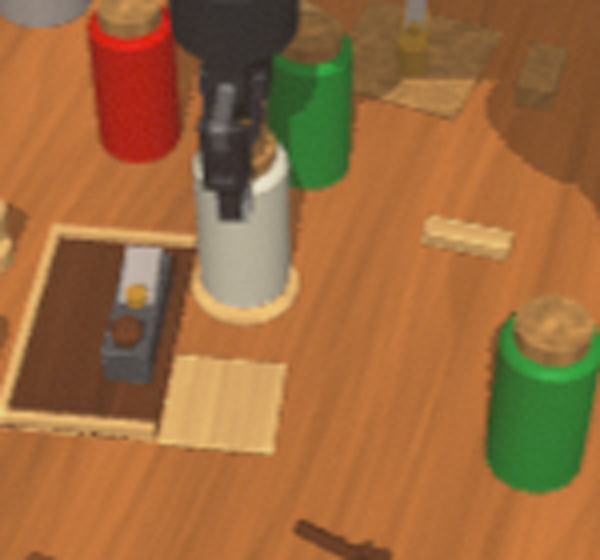

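```bash
python3 -m inch '[0.1,0.15,-0.1,0,0,0,0.1,0.3,-0.1,0,0,0,0.1,0.3,-0.1,0,0,0]'
python3 -m inch '[0,0,0,0,0,0,0,0.05,0,0,0,0]'
```

```text
time_s: 35.2
eef_pos: [561.1, -48.1, 67.9]
ee_rot: [-0.069, 0.068, -0.704, 0.704]
force: [-1.3, 0.9, 1.9]
grip_width: 0.68
time_s: 35.37
eef_pos: [561.4, -48.2, 67.8]
ee_rot: [-0.069, 0.068, -0.704, 0.704]
force: [-2.3, 1.1, 10.6]
grip_width: 0.684
```

```bash
python3 -m inch '[0,0,0,0,0,0,0,0,0,0,0,0,0,0,0,0,0,0,0,0,0,0,0,0,0,0,0,0,0,0,0,0,0,0,0,0,0,0,0,0,0,0,0,0,0,0,0,0]' -1
python3 -m inch '[0,-2,0,0,0,0,0,-5,0,0,0,0,0,-9,0,0,0,0,0,-12,0,0,0,0,0,-14,0,0,0,0,0,-14.5,0,0,0,0,0,-14.5,0,0,0,0]'
python3 -c "
from m import *
go(572.2,310,208,-.1-np.pi/2)"
```

```text
time_s: 36.03
eef_pos: [560.8, -48.1, 66.7]
ee_rot: [-0.068, 0.068, -0.704, 0.704]
force: [-0.0, 0.5, 0.2]
grip_width: 0.996
time_s: 36.62
eef_pos: [561.2, -48.2, 212.6]
ee_rot: [-0.069, 0.068, -0.703, 0.704]
force: [-0.1, 0.0, -0.3]
grip_width: 0.997
t 36.62 pos [561.2 -48.2 212.6] grip 0.997 F [-0.1  0.  -0.3]
jaw angle -1.3767 toolx [-0.981 -0.193 -0.002] y [ 0.002 -0.001 -1.   ] z [ 0.193 -0.981  0.001] q [-0.29  0.4   1.38  0.    1.37  1.08]
shift cm [ -7.99   0.44 -34.94]
turn [-0.001  0.294 -0.002] (q6 would be about 1.38 -/+ dq1)
```

```bash
python3 -m inch '[-0.9,0,-4,0,0.04,0,-1.8,0,-8,0,0.08,0,-2.7,0,-12,0,0.12,0,-3.6,0,-16,0,0.16,0,-4.6,0,-20,0,0.2,0,-5.5,0,-24,0,0.24,0,-6.4,0,-28,0,0.28,0,-7.1,0,-31,0,0.294,0]'
python3 -m inch '[0,0,0,0,0,0,0,0,0,0,0,0]'
python3 -c "
from m import *
go(572.2,310,208,-.1-np.pi/2)
for n in ('top','side'): cv2.imwrite(f'pics/{n}18.png',ctrl.capture(n)[:,:,::-1])
L=[(circ(561,-48,30,110),b),(circ(561,-48,22,126),b),(circ(561,-48,36,6),y)]
draw('top',cv2.imread('pics/top18.png'),L,5,(220,330,100,210),'pics/t18.png')
draw('side',cv2.imread('pics/side18.png'),L,5,(180,300,130,240),'pics/s18.png')"
```

```text
time_s: 37.28
eef_pos: [569.4, 272.7, 209.2]
ee_rot: [0.037, -0.034, -0.706, 0.706]
force: [-0.1, -0.5, -0.4]
grip_width: 0.993
time_s: 37.45
eef_pos: [569.7, 270.9, 209.1]
ee_rot: [0.036, -0.033, -0.706, 0.707]
force: [1.0, 0.3, -0.9]
grip_width: 0.999
t 37.45 pos [569.7 270.9 209.1] grip 0.999 F [ 1.   0.3 -0.9]
jaw angle -1.6681 toolx [-0.995  0.097  0.003] y [-0.004 -0.001 -1.   ] z [-0.097 -0.995  0.001] q [ 0.26  0.56  1.14 -0.    1.45  1.93]
shift cm [ 0.14  0.11 -3.92]
turn [-0.001  0.003  0.003] (q6 would be about 1.93 -/+ dq1)
```

View pics/t18.png

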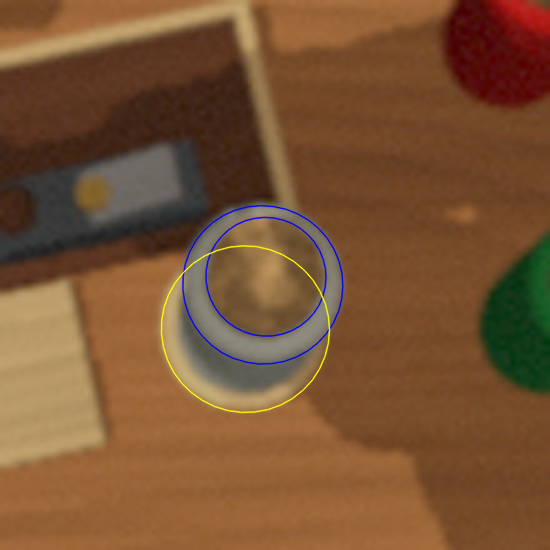

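View pics/s18.png

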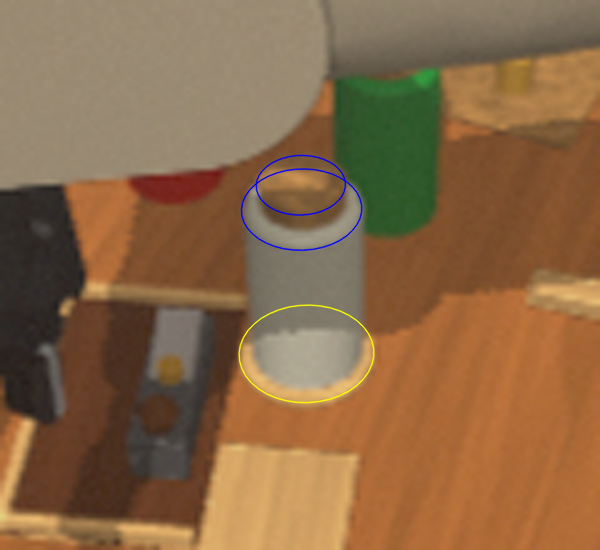

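The jar is centred on its mat in both views: top stopper at about (273,156), with the mat rim even all round. Next is the tin.

```bash
python3 -m inch '[0.15,0,-2,0,0.003,0,0.15,0,-3.5,0,0.003,0,0.15,0,-3.9,0,0.003,0,0.15,0,-3.9,0,0.003,0,0.15,0,-3.9,0,0.003,0]'
python3 -c "
from m import *
go(572.2,310,65,-.1-np.pi/2)"
```

```text
time_s: 37.97
eef_pos: [573.2, 307.5, 211.4]
ee_rot: [0.037, -0.037, -0.706, 0.706]
force: [0.1, -0.2, -0.3]
grip_width: 1.002
t 37.97 pos [573.2 307.5 211.4] grip 1.002 F [ 0.1 -0.2 -0.3]
jaw angle -1.6747 toolx [-0.995  0.104  0.   ] y [-0.001 -0.001 -1.   ] z [-0.104 -0.995  0.001] q [ 0.31  0.6   1.06 -0.    1.48  1.99]
shift cm [ 0.12 14.64 -0.25]
turn [-0.001 -0.004  0.   ] (q6 would be about 1.98 -/+ dq1)
```

```bash
python3 -m inch '[0.1,4,-0.2,0,-0.004,0,0.1,7,-0.2,0,-0.004,0,0.1,10,-0.2,0,-0.004,0,0.1,12,-0.2,0,-0.004,0,0.1,13.6,-0.2,0,-0.004,0,0.1,14.6,-0.2,0,-0.004,0,0.1,14.6,-0.2,0,-0.004,0,0.1,14.6,-0.2,0,-0.004,0]'
python3 -m inch '[0,0,0,0,0,0,0,0,0,0,0,0,0,0,0,0,0,0,0,0,0,0,0,0,0,0,0,0,0,0,0,0,0,0,0,0,0,0,0,0,0,0,0,0,0,0,0,0]' 1 40
python3 -m inch '[0,-0.5,0,0,0,0,0,-1.5,0,0,0,0,0,-3,0,0,0,0,0,-5,0,0,0,0,0,-6.5,0,0,0,0,0,-7,0,0,0,0,0,-7,0,0,0,0]'
python3 -c "
from m import *
go(541.5,54,134,.194-np.pi/2)"
```

```text
time_s: 38.63
eef_pos: [572.6, 310.2, 66.2]
ee_rot: [-0.035, 0.035, 0.706, -0.706]
force: [-0.4, -0.1, 0.1]
grip_width: 1.002
time_s: 39.3
eef_pos: [572.8, 310.7, 67.0]
ee_rot: [-0.034, 0.036, 0.706, -0.706]
force: [-0.7, -1.8, 6.3]
grip_width: 0.599
time_s: 39.88
eef_pos: [572.7, 311.1, 137.2]
ee_rot: [-0.034, 0.036, 0.707, -0.706]
force: [-0.1, 0.2, -3.4]
grip_width: 0.599
t 39.88 pos [572.7 311.1 137.2] grip 0.599 F [-0.1  0.2 -3.4]
jaw angle -1.6696 toolx [-0.995  0.099 -0.002] y [ 0.002  0.001 -1.   ] z [-0.099 -0.995 -0.001] q [0.32 0.65 1.18 0.   1.31 1.99]
shift cm [ 0.57  0.29 25.89]
turn [ 0.001 -0.293 -0.002] (q6 would be about 1.69 -/+ dq1)
```

```bash
python3 -m inch '[0,0,1.5,0,-0.02,0,0.1,0,5,0,-0.06,0,0.2,0,9,0,-0.1,0,0.3,0,13,0,-0.15,0,0.4,0,17,0,-0.2,0,0.5,0,21,0,-0.25,0,0.6,0,24.5,0,-0.28,0,0.6,0,25.9,0,-0.293,0]'
python3 -m inch '[0,0,0,0,0,0,0,0,0,0,0,0,0,0,0,0,0,0]'
python3 -c "
from m import *
go(541.5,54,71,.194-np.pi/2)"
```

```text
time_s: 40.55
eef_pos: [539.5, 49.9, 134.7]
ee_rot: [-0.067, 0.069, -0.704, 0.704]
force: [0.4, -0.4, -3.7]
grip_width: 0.597
time_s: 40.8
eef_pos: [540.4, 54.5, 135.1]
ee_rot: [0.068, -0.069, 0.704, -0.704]
force: [0.5, 0.1, -3.4]
grip_width: 0.603
t 40.8 pos [540.4  54.5 135.1] grip 0.603 F [ 0.5  0.1 -3.4]
jaw angle -1.3765 toolx [-0.981 -0.193  0.001] y [-0.001  0.    -1.   ] z [ 0.193 -0.981 -0.001] q [-0.12  0.42  1.55  0.    1.17  1.26]
shift cm [-0.1   6.41  0.07]
turn [0.001 0.    0.001] (q6 would be about 1.26 -/+ dq1)
```

```bash
python3 -m inch '[-0.1,2,0.1,0,0,0,-0.1,4,0.1,0,0,0,-0.1,5.3,0.1,0,0,0,-0.1,6,0.1,0,0,0,-0.1,6.3,0.1,0,0,0,-0.1,6.4,0.1,0,0,0,-0.1,6.4,0.1,0,0,0]'
python3 -c "
from m import *
go(541.5,54,68,.194-np.pi/2)
draw('side',ctrl.capture('side')[:,:,::-1].copy(),[],4,(180,330,130,270),'pics/s19.png')"
```

```text
time_s: 41.38
eef_pos: [542.2, 53.3, 72.1]
ee_rot: [-0.069, 0.068, -0.704, 0.704]
force: [-0.0, -0.2, -2.9]
grip_width: 0.601
t 41.38 pos [542.2  53.3  72.1] grip 0.601 F [-0.  -0.2 -2.9]
jaw angle -1.3762 toolx [-0.981 -0.193 -0.001] y [ 0.001 -0.    -1.   ] z [ 0.193 -0.981  0.   ] q [-0.12  0.5   1.61  0.    1.03  1.26]
shift cm [ 0.06  0.41 -0.09]
turn [-0.     0.001 -0.001] (q6 would be about 1.26 -/+ dq1)
```

View pics/s19.png

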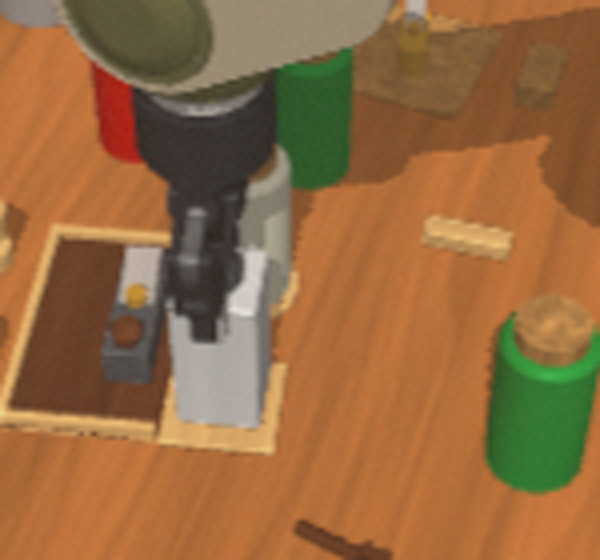

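```bash
python3 -m inch '[0,0.15,-0.1,0,0,0,0,0.3,-0.1,0,0,0,0,0.4,-0.1,0,0,0,0,0.4,-0.1,0,0,0]'
python3 -m inch '[0,0.0,0,0,0,0,0,0.05,0,0,0,0]'
```

```text
time_s: 41.77
eef_pos: [541.9, 53.9, 68.0]
ee_rot: [-0.069, 0.068, -0.704, 0.704]
force: [-0.8, -0.4, -0.6]
grip_width: 0.597
time_s: 41.93
eef_pos: [542.1, 53.8, 68.0]
ee_rot: [-0.069, 0.068, -0.704, 0.704]
force: [-3.9, -0.8, 9.0]
grip_width: 0.6
```

```bash
python3 -m inch '[0,0,0,0,0,0,0,0,0,0,0,0,0,0,0,0,0,0,0,0,0,0,0,0,0,0,0,0,0,0,0,0,0,0,0,0,0,0,0,0,0,0,0,0,0,0,0,0]' -1
python3 -m inch '[0,-2,0,0,0,0,0,-5,0,0,0,0,0,-9,0,0,0,0,0,-12,0,0,0,0,0,-14,0,0,0,0,0,-15,0,0,0,0,0,-15,0,0,0,0]'
python3 -m inch '[8,0,-30,0,0,0,8,0,-30,0,0,0,8,0,-30,0,0,0,8,0,-30,0,0,0,8,0,-30,0,0,0,8,0,-30,0,0,0,8,0,-30,0,0,0,8,0,-30,0,0,0]'
python3 -m inch '[0,0,0,0,0,0,0,0,0,0,0,0]'
python3 - <<'E'
from m import *
print(T()[0]["eef_pos"],T()[0]["time_s"])
for n in ('top','side'): cv2.imwrite(f'pics/{n}20.png',ctrl.capture(n)[:,:,::-1])
S.update(large=(1000,0,0),jar=(561,-48),cork=(520.5,-316.6,-.065),sq=(541.5,54,.21),small=(520.5,-316.6,.194),tin=(541.5,54,.194))
L=polys(S)[2:]+[(circ(561,-48,22,126),b),(rect(611,15.3,.194,30,92,34),r)]
draw('top',cv2.imread('pics/top20.png'),L,3,(190,430,80,260),'pics/t20.png')
draw('side',cv2.imread('pics/side20.png'),L,4,(170,330,120,260),'pics/s20.png')
E
```

```text
time_s: 42.6
eef_pos: [541.7, 53.9, 67.2]
ee_rot: [0.068, -0.068, 0.704, -0.704]
force: [-0.5, -1.7, 0.3]
grip_width: 1.003
time_s: 43.18
eef_pos: [542.4, 53.8, 218.9]
ee_rot: [-0.07, 0.067, -0.704, 0.704]
force: [0.0, -0.0, -0.1]
grip_width: 0.998
time_s: 43.85
eef_pos: [402.3, 335.8, 215.2]
ee_rot: [-0.068, 0.071, -0.704, 0.704]
force: [-0.3, 0.6, -0.9]
grip_width: 0.997
time_s: 44.02
eef_pos: [404.4, 333.1, 215.4]
ee_rot: [-0.068, 0.07, -0.703, 0.704]
force: [1.0, -1.2, -0.2]
grip_width: 1.001
[404.41021709 333.0856316  215.43415544] 44.0167
```

View pics/t20.png

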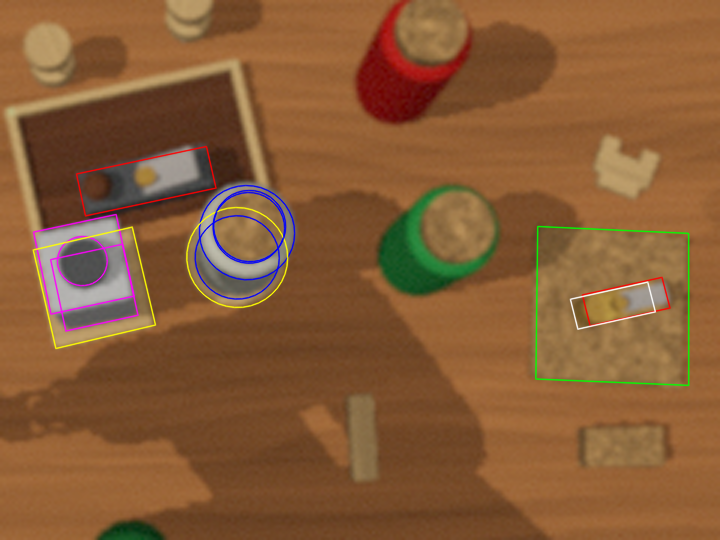

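View pics/s20.png

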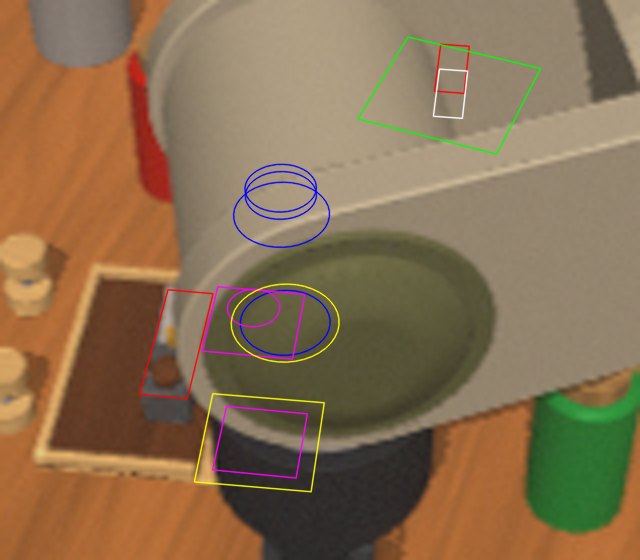

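```bash
python3 -m inch '[0,0,0,0,0,0,0,0,0,0,0,0,0,0,0,0,0,0]'
python3 -c "
from rig import ctrl
print(ctrl.finish_job())"
```

```text
time_s: 44.37
eef_pos: [405.7, 332.2, 217.1]
ee_rot: [-0.068, 0.068, -0.704, 0.704]
force: [-0.4, 0.8, -0.7]
grip_width: 1.0
the job is handed in; nothing more can be done
None
```

I finished the whole sequence in the required order and handed it in at 44.4 s of the 138 s allowed. The hand-in reports no verdict.

**What I did:**
- I moved the tin, then the white jar, into the side tray.
- I set the small brass plane in the middle of the cork pad.
- I laid the large steel plane lengthwise in the till.
- I put the jar back on the round mat, then the tin on the square mat.

**Last checks:** In the final top view all four objects matched their target outlines to within about 3 mm, and all looked upright. The limits are 12 mm for the jar and tin and 15 mm for the planes. The gripper was open, well clear of everything, and the measured force was near zero.

**Not confirmed:** In the final side view the arm hid the jar, the tin and the cork pad. The tin's final position therefore rests on the top view alone. The jar and both planes had matched in earlier side views after they were released. For the large plane the side view suggested it sits about 2 mm further from the robot than the till's origin, which is well inside tolerance.

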